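# Feel out the clear bay and load a bait cartridge

### The arm

A 6-joint arm with a two-finger parallel gripper is mounted at the origin on the work surface. World frame = base frame: x ahead of the robot, y to its left, z up, the work surface at z = 0. Lengths are in mm, angles in rad, forces in N, time in s.
With the tool pointing down it reaches from about 325 to 875 mm from the base axis. Payload 4.4 kg.
Tool frame: the origin (TCP) lies on the centre line of the jaws, within the pads' length; the fingertips stand 8 mm ahead of it and the grasp point (between the pads) lies 11 mm behind it (bot.tip_reach is the distance from the TCP to the fingertips, in mm); z points along the fingers, y is the direction in which the jaws open and shut (so a half turn about z gives the same grasp; the last joint's range is limited). The gripper opens to 85 mm and grips with 20 to 120 N. Pads are 22 mm wide; open, the fingers measure 114 mm over their backs; the gripper's body (76 mm by 85 mm) begins 54 mm behind the grasp point. The pads swing forward as they close: fully open they stand 13 mm farther back than shut.
Start: joints at [1.169, 0.207, 1.542, -0, 1.393, -0.15], TCP at [142.713, 557.01, 205.882] pointing down, gripper open.
Joint ranges: [-2.73, 2.73], [-0.86, 2.22], [0.23, 2.46], [-1.11, 4.25], [0.08, 2.63], [-2.82, 2.82]. Speed limits (rad/s): [2.79, 2.79, 3.14, 3.14, 3.14, 3.14].

### API

Orientations are given as a rotation vector (axis times angle).
In Python, from plant import get_state, grab_frame, bot, nets gives the robot as it stands.
- The arm moves only by the tool arm_command, never from a script. Its arguments are lists of equal length, an entry for each row: "translation": the shift along the world's x, y, z in units of 10 cm (1.0 is 10 cm), a list of three; "rotation": the turn, a rotation vector about the world's x, y, z in units of pi rad (1.0 is pi rad), a list of three. A call has 1 to 12 rows; each row is the pose to reach, as a shift and turn from the pose commanded when the call began, turning the shorter way round; what a row does not reach only later rows make up. A row lasts 1/8 s, in which the tool goes at most 62.5 mm and 10.7 degrees, less where a joint would pass 70% of its speed; a pose out of reach is approached as far as the arm can. A call with a number of a shift or a turn outside -1 to 1 is refused whole. A call with a gripper value outside its range is refused whole. "claw" is the opening, from 0 (shut) to 1 (fully open), set as the call begins (left out, the last holds). The fingers move at their own pace and stop on an object; the grip force is fixed at half the most. Time passes only in rows, so rows that repeat a pose let the fingers close. It gives the time, the measured TCP pose, the force and the opening at its end, in the units of the state.
- get_state(): the state, without advancing time (a new reading comes with each control period).
- grab_frame(name): name is "scene" or "top" or "wrist"; returns a dict with "pixels" (480x640x3 uint8, red, green, blue), "K" (3x3 intrinsics, pixels), "R" (3x3) and "t" (3): a world point X has camera coordinates R X + t. Camera axes: x right, y down, z forward; pixel columns grow to the right and rows downward; lengths in mm; the calibration is good to about 2 mm. A picture is of the moment at which its call begins. There is no depth.
- bot.close_job(): hands the job in, once; it reports no verdict.
Trained networks look in a picture, given as the dict that the camera call returned (one of the last four; its "shot" number tells which), for a name from the list of things; names that differ only in an ending like _2 or _b are one class to them, and where a whole thing is asked for, a point or a joint stands for the part that bears it (a point fixed in the world has none). Each returns a list of dicts, best first, with "p" (0 to 1); they miss things now and then, are a little off and sometimes report something else, mostly with a low value. They report only what shows in the picture. A call takes as long as a camera call. They do not tell look-alikes from the thing itself.
- nets.spot_in(picture, target): "xyz" ([x, y, z] in mm, in the coordinates of the camera as it stood for that picture, good to about 4 mm: the middle of the surface that is visible of it).
- nets.place_of(picture, target): "xyz" ([x, y, z] in mm, in the coordinates of the camera as it stood for that picture, good to about 4 mm: a listed point, or the origin of a listed thing).
The state is a dict: "t": time; "qpos": joint angles; "qd": joint speeds; "effort": joint torques, N m; "tcp_pos": TCP position; "orientation": TCP orientation; "wrist_force": force on the tool from outside, world axes, zero at the start; "wrist_torque": the same for the moment, N m; "opening": opening from 0.0 (shut) to 1.0 (fully open).
Only numpy, scipy, OpenCV 4.12 (cv2) and the standard library are available. Lean on these libraries where they do the work, as an engineer would, in place of code of your own. Each camera call takes 0.05 s, during which the arm holds its last target.

### The job

One bay of the grey bait station still has a broken-off stub of the old cartridge jammed in it: first feel down the bays with the blue scraper's blade until it has touched the bare bottom of the clear one, and put the scraper back upright in its caddy. Then lift the new orange cartridge out of its cradle, stand it upright on the board and let go so that you can take it again by its broad faces, and seat it fully home, upright, in the clear bay. Leave the two mousetraps, the chrome nut and the vinegar bottle alone.

Things in the scene. Friction and masses are not known exactly. Their poses are not given: they have to be found in the camera images.
- station: Fixed grey bait station, a block 78 (x) by 192 (y) by 45 mm high; origin at its underside's centre, z up. Two straight-walled bays, 35 (x) by 55 mm (y), 36 mm deep, open at the top, in a row along y. Black guard cheeks, 34 mm wide in x, rise to 87 mm above the board at both y ends of each bay, at least 58 mm apart: a seated cartridge leaves room for fingers only at its broad x faces.
- bay_a (a point): Centre of the bare floor of the bay at the station's +y end, 9 mm above the board, 36 mm below the bay's rim; axes as the station's. One of the two bays, either one, has a fixed dark stub, 15 mm high, covering this floor; a cartridge on it would stand 15 mm proud.
- bay_b (a point): Centre of the bare floor of the bay at the station's -y end, 9 mm above the board, 36 mm below the bay's rim; axes as the station's. One of the two bays, either one, has a fixed dark stub, 15 mm high, covering this floor; a cartridge on it would stand 15 mm proud.
- cradle: Fixed white cradle for the new cartridge; origin at the centre of its underside. Floor plate 46 (x) by 66 (y) by 4 mm; two upright walls 42 mm long along y, 4 mm thick, 35 mm apart inside, up to 82 mm above the board, cover the cartridge's broad x faces. Its y ends are open. The board straight ahead of the robot, on this side of the station, is free.
- cartridge_mid (a point): Centre (half-way up) of the new cartridge: a loose orange upright block with a yellow band, 30 (x) by 50 (y) by 80 mm high (z), about 90 g, foot bevelled by 2 mm. It starts upright on the cradle's floor plate, axes as the cradle's, its y ends free to be gripped. Fully home, its foot rests on the bare bay floor, its y along the station's y (either way round).
- caddy: Fixed white caddy block 60 (x) by 74 (y) by 66 mm high; origin at the centre of its underside. In its top a slot 13 (x) by 32 mm (y), 63 mm deep, that holds the scraper's blade.
- scraper_mid (a point): Centre (half-way up) of the blue hard scraper, 150 mm long, about 70 g, which starts upright, blade down, in the caddy, axes as the caddy's. From its lower end: blade 8 (x) by 26 mm (y) up to 60 mm; collar 22 by 40 mm from 60 to 68 mm, which rests on the caddy's top; handle 18 (x) by 24 mm (y) from 68 to 150 mm.
- scraper_tip (a point): Centre of the lower end of the scraper's blade, 75 mm below scraper_mid along its z. Parked in the caddy it is 6 mm above the board.
- trap_set: Set wooden mousetrap, a bystander, 100 by 47 by 17 mm; origin at the centre of its underside.
- trap_sprung: Sprung wooden mousetrap, a bystander, 100 by 47 by 30 mm; origin at the centre of its underside.
- nut: Chrome compression nut, a bystander, 35 mm across, 22 mm high; origin at the centre of its underside.
- vinegar: Small vinegar bottle, a bystander, 56 mm across, 170 mm high; origin at the centre of its underside.
There are look-alikes about, which are no part of the job. Leave any pink look-alike of the cradle alone.

How it is judged:
By the outcome, as a careful person would: the job done as asked, in the order asked, and still so for the second after the job is handed in, with the robot touching nothing.
It also fails if it takes over 72 s, if anything falls off the work surface, if the arm or the gripper's body presses on something with over 40 N, if the wrist force passes 120 N, or if a joint passes its speed limit or range.

## Working session

There is one attempt and no reset: what is moved stays moved. The work goes in short steps, Python scripts to look and compute and a tool call to move; the robot and the scene stay as the last step left them, time stands still between calls to the robot, and variables do not carry over. Pictures are saved under pics/ and viewed, and the job is handed in when it is done.

Besides the shell and the picture viewer there is one more tool, called after "Emit:" by a JSON object that holds its "name" and its "arguments". arm_command: Moves the arm, as the interface text tells. Shifts and turns lie within -1 to 1; 1 stands for 10 cm of shift or pi rad of turn. Its arguments: {"type":"object","properties":{"translation":{"type":"array"},"rotation":{"type":"array"},"claw":{"type":"number"}},"required":["translation","rotation"]}

```bash
ls; mkdir -p pics; cat > h.py <<'E'
import numpy as np, cv2
from plant import get_state, grab_frame, bot, nets
def world(f,c): return np.array(f["R"]).T@(np.array(c)-np.array(f["t"]))
def save(f,n): cv2.imwrite(f"pics/{n}.png",f["pixels"][:,:,::-1])
def proj(f,X):
    c=np.array(f["R"])@np.array(X,float)+np.array(f["t"]); p=np.array(f["K"])@c; return p[:2]/p[2]
def ray(f,uv,z):
    R=np.array(f["R"]);t=np.array(f["t"]);d=R.T@np.linalg.inv(f["K"])@np.array([uv[0],uv[1],1.]);o=-R.T@t
    return o+d*(z-o[2])/d[2]
E
python3 - <<'E'
from h import *
s=get_state();print({k:np.round(v,3) for k,v in s.items()})
for n in["top","scene"]:
    f=grab_frame(n);save(f,n+"0")
    print(n,"cam",np.round(-np.array(f["R"]).T@f["t"]))
    for t in["station","bay_a","bay_b","cradle","cartridge_mid","caddy","scraper_mid","trap_set","trap_sprung","nut","vinegar"]:
        print(t,[(round(d["p"],2),np.round(world(f,d["xyz"]),1).tolist(),np.round(proj(f,world(f,d["xyz"]))).tolist()) for d in nets.place_of(f,t)][:4])
E
```

```text
pics
{'t': np.float64(0.0), 'qpos': array([ 1.169,  0.207,  1.543,  0.   ,  1.393, -0.15 ]), 'qd': array([ 0.   ,  0.001, -0.   , -0.001,  0.001, -0.001]), 'effort': array([ 1.0000e-03, -3.8302e+01, -2.9161e+01, -0.0000e+00,  1.0000e-02,
       -0.0000e+00]), 'tcp_pos': array([142.395, 556.257, 204.723]), 'orientation': array([-3.930e-01, -3.116e+00,  3.000e-03]), 'wrist_force': array([ 0.055,  0.294, -0.177]), 'wrist_torque': array([ 0.026, -0.004, -0.007]), 'opening': np.float64(0.999)}
top cam [ 490.   25. 1240.]
station [(0.81, [612.3, -43.4, 2.0], [347.0, 220.0]), (0.32, [610.8, -92.1, 7.9], [368.0, 220.0])]
bay_a [(0.81, [614.1, -3.2, 8.9], [331.0, 220.0]), (0.73, [612.1, -92.2, 6.4], [368.0, 220.0])]
bay_b [(0.81, [614.1, -3.2, 8.9], [331.0, 220.0]), (0.73, [612.1, -92.2, 6.4], [368.0, 220.0])]
cradle [(0.78, [354.7, 283.0, 1.9], [214.0, 329.0]), (0.71, [562.6, 333.8, -5.8], [193.0, 244.0]), (0.7, [458.0, 265.6, -3.9], [221.0, 286.0]), (0.65, [463.5, 404.2, 3.8], [163.0, 285.0])]
cartridge_mid []
caddy [(0.87, [473.7, -265.4, -0.1], [441.0, 276.0])]
scraper_mid []
trap_set [(0
[... 509 characters left out ...]
, 5.4], [258.0, 254.0]), (0.64, [724.1, -249.9, 0.1], [162.0, 256.0]), (0.57, [616.0, -2.1, 8.9], [297.0, 270.0])]
cradle [(0.83, [459.7, 263.2, -0.3], [458.0, 277.0]), (0.77, [360.6, 282.8, 1.4], [487.0, 246.0]), (0.71, [566.6, 332.1, -2.1], [469.0, 336.0]), (0.61, [468.5, 399.4, 2.5], [525.0, 312.0])]
cartridge_mid [(0.79, [459.3, 264.8, 48.0], [464.0, 262.0])]
caddy [(0.69, [474.2, -265.6, -4.0], [233.0, 178.0])]
scraper_mid [(0.94, [475.3, -267.2, 84.1], [227.0, 149.0])]
trap_set [(0.97, [723.8, -249.7, -0.3], [162.0, 256.0])]
trap_sprung [(0.65, [665.9, 238.9, -2.1], [397.0, 353.0])]
nut [(0.59, [416.5, 150.1, -1.7], [414.0, 238.0])]
vinegar [(0.59, [774.5, -19.6, 3.1], [240.0, 329.0])]
```

View pics/top0.png

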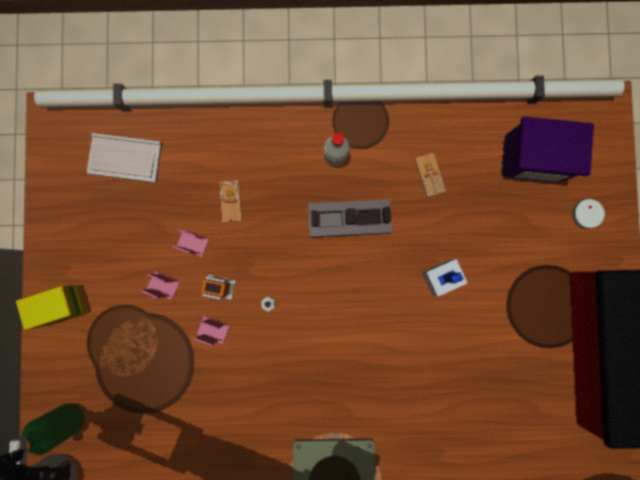

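View pics/scene0.png

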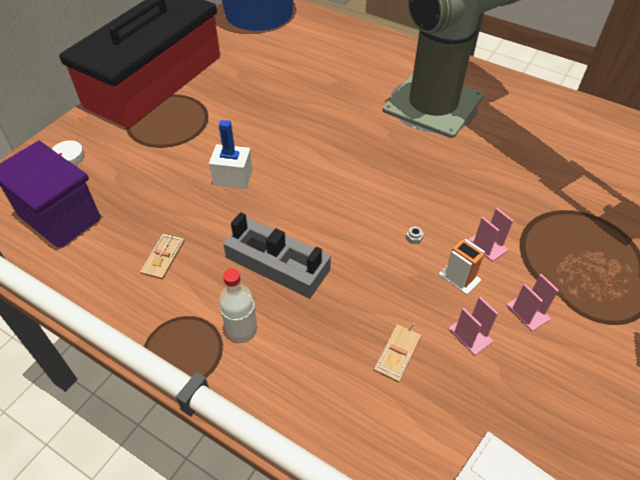

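The top picture shows the station around (350,218), the caddy with the blue scraper at (446,278), and the white cradle with the orange cartridge at (218,288). Three pink cradles sit nearby. I'll zoom in to get the yaws.

```bash
cat > z.py <<'E'
from h import *
f=grab_frame("top")
P=f["pixels"][:,:,::-1]
a=cv2.resize(P[190:250,295:405],None,fx=7,fy=7,interpolation=cv2.INTER_CUBIC)
cv2.imwrite("pics/st.png",a)
b=cv2.resize(P[255:301,420:474],None,fx=7,fy=7,interpolation=cv2.INTER_CUBIC)
c=cv2.resize(P[265:311,192:246],None,fx=7,fy=7,interpolation=cv2.INTER_CUBIC)
cv2.imwrite("pics/cc.png",np.hstack([b,c]))
E
python3 z.py
```

```text
(no output)
```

View pics/st.png

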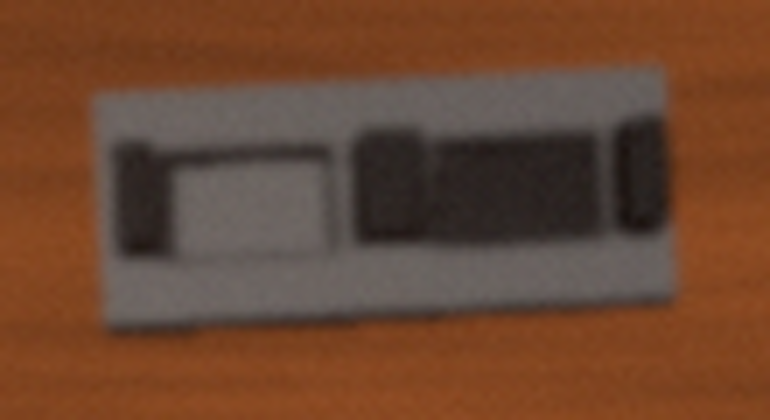

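View pics/cc.png

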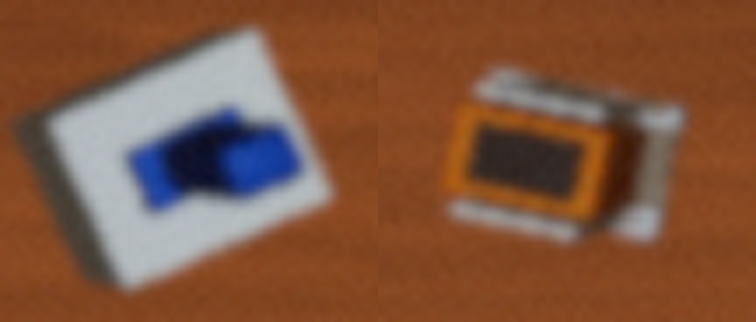

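```bash
cat > y.py <<'E'
from h import *
f=grab_frame("top")
def go(name,pts,off,z,long):
    W=np.array([ray(f,((u+.5)/7-.5+off[0],(v+.5)/7-.5+off[1]),z)[:2] for u,v in pts])
    print(name,"c",W.mean(0).round(1)); 
    for i in range(4):
        d=W[(i+1)%4]-W[i]; print("  len",np.linalg.norm(d).round(1),"ang",np.degrees(np.arctan2(d[1],d[0])).round(1))
go("station",[(95,93),(665,68),(675,298),(108,330)],(295,190),45,0)
go("caddy",[(45,118),(258,25),(333,195),(125,290)],(420,255),66,0)
go("cart",[(465-378,100),(612-378,125),(590-378,220),(447-378,190)],(192,265),84,0)
print(f["K"])
w=grab_frame("wrist");R=np.array(w["R"]);print("wristcam",-R.T@w["t"],R, w["K"]);save(w,"w0")
E
python3 y.py
```

```text
station c [614.1 -46.5]
  len 191.3 ang -88.5
  len 77.4 ang -179.0
  len 189.7 ang 92.3
  len 79.9 ang 2.2
caddy c [ 472.3 -263.9]
  len 76.2 ang -67.5
  len 60.1 ang -158.0
  len 74.7 ang 113.4
  len 61.3 ang 23.4
cart c [458.  266.6]
  len 48.2 ang -100.5
  len 31.2 ang 166.6
  len 47.2 ang 77.3
  len 29.4 ang -11.5
[[512.09929802   0.         315.70997872]
 [  0.         512.09929802 239.58250737]
 [  0.           0.           1.        ]]
wristcam [ 74.11535774 574.82685016 373.41066128] [[ 2.47544733e-01  9.68876108e-01 -8.32373423e-04]
 [ 9.31576230e-01 -2.37778475e-01  2.75003863e-01]
 [ 2.66246752e-01 -6.88511770e-02 -9.61442761e-01]] [[419.02470855   0.         328.11194928]
 [  0.         419.02470855 237.38269949]
 [  0.           0.           1.        ]]
```

View pics/w0.png

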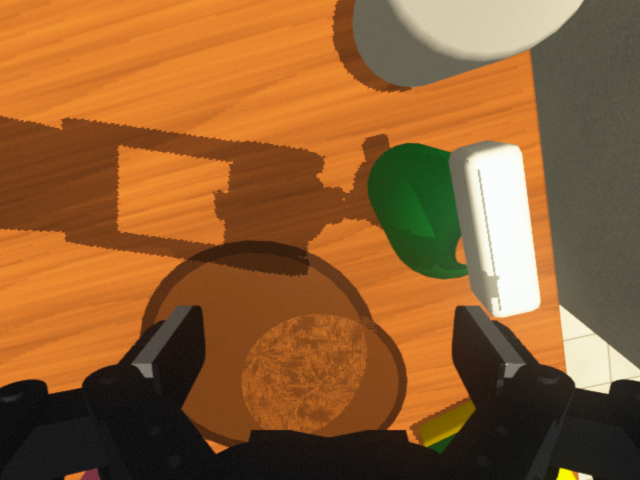

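Emit:
{"name": "arm_command", "arguments": {"translation": [[0.3,-0.5,0],[0.6,-1.0,0.1]], "rotation": [[0,0,-0.025],[0,0,-0.05]], "claw": 1}}

```text
t: 1.6
tcp_pos: [202.7, 455.5, 214.9]
orientation: [-0.637, -3.076, 0.003]
wrist_force: [1.4, 1.6, 0.4]
opening: 1.004
```

Emit:
{"name": "arm_command", "arguments": {"translation": [[0.3,-0.5,0],[0.6,-1.0,0]], "rotation": [[0,0,-0.025],[0,0,-0.05]]}}

```text
t: 1.85
tcp_pos: [263.5, 355.6, 216.3]
orientation: [0.878, 3.015, 0.002]
wrist_force: [2.4, -0.2, 0.5]
opening: 1.0
```

Emit:
{"name": "arm_command", "arguments": {"translation": [[0.3,-0.5,0],[0.6,-1.0,0]], "rotation": [[0,0,-0.025],[0,0,-0.05]]}}

```text
t: 2.1
tcp_pos: [323.5, 255.5, 216.3]
orientation: [1.113, 2.937, 0.002]
wrist_force: [0.7, 1.0, 0.4]
opening: 0.996
```

Emit:
{"name": "arm_command", "arguments": {"translation": [[0.3,-0.5,0],[0.6,-1.0,0]], "rotation": [[0,0,-0.025],[0,0,-0.05]]}}

```text
t: 2.35
tcp_pos: [383.6, 155.4, 216.3]
orientation: [1.34, 2.84, 0.002]
wrist_force: [0.7, 1.0, -0.1]
opening: 1.0
```

Emit:
{"name": "arm_command", "arguments": {"translation": [[0.1,-0.5,0],[0.2,-1.0,0]], "rotation": [[0,0,-0.01],[0,0,-0.02]]}}

```text
t: 2.6
tcp_pos: [403.1, 55.2, 216.2]
orientation: [1.427, 2.798, 0.001]
wrist_force: [-0.7, 0.5, 0.3]
opening: 1.004
```

Emit:
{"name": "arm_command", "arguments": {"translation": [[0.1,-0.5,0],[0.2,-1.0,0]], "rotation": [[0,0,-0.01],[0,0,-0.02]]}}

```text
t: 2.85
tcp_pos: [423.0, -44.7, 216.2]
orientation: [1.514, 2.751, 0.001]
wrist_force: [0.5, 0.5, 0.1]
opening: 1.0
```

Emit:
{"name": "arm_command", "arguments": {"translation": [[0.1,-0.5,0],[0.2,-1.0,0]], "rotation": [[0,0,-0.015],[0,0,-0.03]]}}

```text
t: 3.1
tcp_pos: [442.9, -144.8, 216.2]
orientation: [1.643, 2.677, 0.001]
wrist_force: [0.6, -0.1, -0.2]
opening: 0.997
```

Emit:
{"name": "arm_command", "arguments": {"translation": [[0.1,-0.5,0],[0.2,-0.9,0.1],[0.2,-0.9,0.1]], "rotation": [[0,0,-0.01],[0,0,-0.02],[0,0,-0.02]]}}

```text
t: 3.48
tcp_pos: [463.5, -236.1, 226.7]
orientation: [1.728, 2.621, -0.001]
wrist_force: [-0.5, 0.1, 0.6]
opening: 1.001
```

```bash
python3 - <<'E'
from h import *
print(get_state()["tcp_pos"])
w=grab_frame("wrist");save(w,"w1")
for t in["caddy","scraper_mid","scraper_tip"]:
    print(t,[(round(d["p"],2),world(w,d["xyz"]).round(1),proj(w,world(w,d["xyz"])).round()) for d in nets.place_of(w,t)])
E
```

```text
[ 463.49350892 -236.11171187  226.71798799]
caddy [(0.66, array([ 473.7, -265.2,   -2.2]), array([327., 225.]))]
scraper_mid [(0.69, array([ 472.6, -266. ,   80.2]), array([325., 251.]))]
scraper_tip []
```

View pics/w1.png

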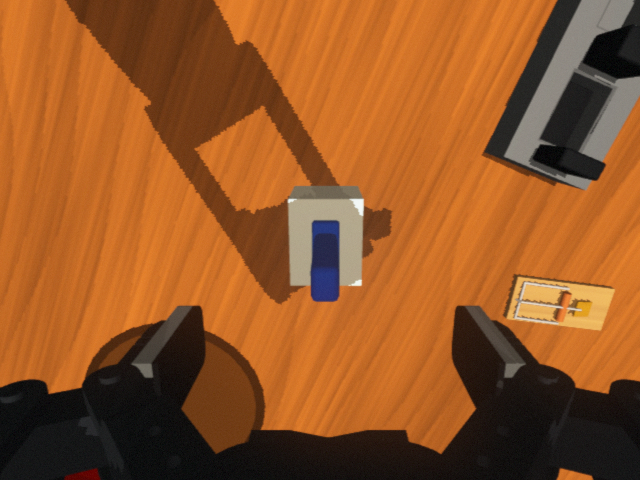

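```bash
python3 - <<'E'
from h import *
w=grab_frame("wrist");save(w,"w1b")
p=[(289,199),(363,199),(362,286),(289,286)]
W=np.array([ray(w,q,66)[:2] for q in p]);print(W.round(1),W.mean(0))
for i in range(4):
    d=W[(i+1)%4]-W[i];print(np.linalg.norm(d),np.degrees(np.arctan2(d[1],d[0])))
p=[(312,301),(339,301)]
print([ray(w,q,156).round(1) for q in p])
cv2.imwrite("pics/w1z.png",cv2.resize(w["pixels"][170:310,270:390,::-1],None,fx=4,fy=4,interpolation=cv2.INTER_CUBIC))
E
```

```text
[[ 429.6 -236.7]
 [ 483.3 -213.3]
 [ 513.6 -280.8]
 [ 457.4 -305.3]] [ 470.97669714 -259.03464214]
58.54550312237004 23.546604025129028
74.03774524204854 -65.811747076899
61.30157111087912 -156.42939182482692
74.08384928285612 112.0561582046827
[array([ 467.6, -270.9,  156. ]), array([ 482.8, -264.3,  156. ])]
```

View pics/w1z.png

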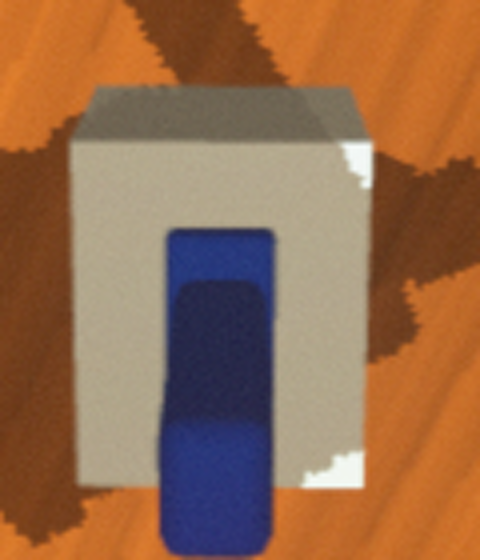

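```bash
python3 - <<'E'
from h import *
w=grab_frame("wrist")
for p,z in (([(287.5,205.5),(363,205),(361,291.5),(289.3,291.5)],66),([(310.5,275.5),(338,275.5),(338,308.5),(310.5,308.5)],156)):
    W=np.array([ray(w,q,z)[:2] for q in p]);print(W.round(1),W.mean(0))
    for i in range(4):
        d=W[(i+1)%4]-W[i];print(np.linalg.norm(d),np.degrees(np.arctan2(d[1],d[0])))
E
```

```text
[[ 430.6 -241.9]
 [ 485.4 -217.6]
 [ 515.  -285.6]
 [ 459.6 -309.8]] [ 472.65027099 -263.7199558 ]
59.99523963209337 23.955046316875343
74.21170046622169 -66.44163690812456
60.458849081203674 -156.40757694205897
73.83373583366544 113.19748721374819
[[ 460.3 -255.7]
 [ 475.6 -249.1]
 [ 484.4 -269. ]
 [ 468.8 -275.8]] [ 472.29002145 -262.40595351]
16.620320578562914 23.587837057054116
21.802860232126328 -66.08047369625235
17.014088760909345 -156.40258887953547
21.806979278907413 112.88485605855375
```

Emit:
{"name": "arm_command", "arguments": {"translation": [[0.09,-0.275,0],[0.09,-0.275,-0.4],[0.09,-0.275,-0.4]], "rotation": [[0,0,0],[0,0,0],[0,0,0]]}}

```text
t: 4.15
tcp_pos: [469.3, -257.8, 182.5]
orientation: [-1.718, -2.62, -0.001]
wrist_force: [-0.9, 0.5, -0.9]
opening: 1.006
```

```bash
python3 - <<'E'
from h import *
print(get_state()["tcp_pos"])
w=grab_frame("wrist");save(w,"w2");print(get_state()["tcp_pos"],proj(w,[472.5,-263.6,156]))
E
```

```text
[ 469.25369243 -257.83881343  182.45378063]
[ 470.55998101 -258.78253574  184.53057784] [331.09745924 279.65376432]
```

View pics/w2.png

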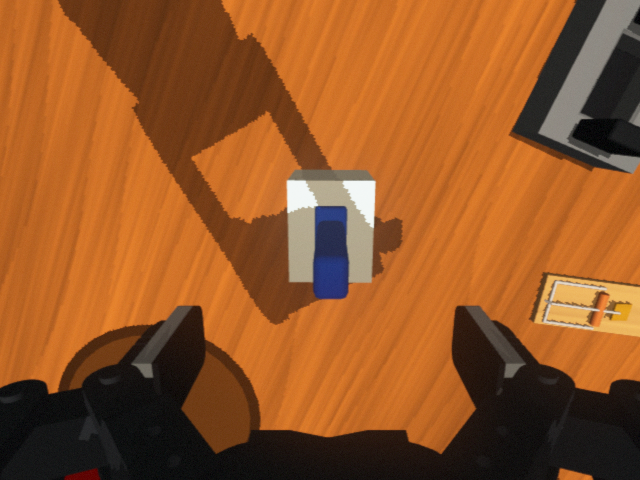

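Emit:
{"name": "arm_command", "arguments": {"translation": [[0,0,0],[0,0,0]], "rotation": [[0,0,0],[0,0,0]]}}

```text
t: 4.45
tcp_pos: [472.6, -260.8, 187.6]
orientation: [1.722, 2.624, -0.0]
wrist_force: [0.3, -1.2, -0.5]
opening: 1.001
```

```bash
python3 - <<'E'
from h import *
for i in range(3):
    w=grab_frame("wrist");print(get_state()["tcp_pos"].round(1),proj(w,[472.5,-263.6,156]), get_state()["t"])
    R=np.array(w["R"]);print((-R.T@w["t"]).round(1))
E
```

```text
[ 472.5 -260.8  187.4] [327.04984896 267.79060643] 4.5
[ 443.6 -195.8  355. ]
[ 472.3 -260.8  187.1] [327.28806155 268.05331736] 4.55
[ 443.5 -195.8  354.8]
[ 472.2 -260.7  186.9] [327.5555816  268.44381514] 4.6
[ 443.4 -195.8  354.5]
```

Emit:
{"name": "arm_command", "arguments": {"translation": [[0.008,-0.03,-0.1],[0.008,-0.03,-0.35],[0.008,-0.03,-0.6],[0.008,-0.03,-0.8],[0.008,-0.03,-0.8],[0.008,-0.03,-0.8]], "rotation": [[0,0,0],[0,0,0],[0,0,0],[0,0,0],[0,0,0],[0,0,0]]}}

```text
t: 5.35
tcp_pos: [472.8, -263.9, 106.3]
orientation: [1.724, 2.626, -0.0]
wrist_force: [0.2, 0.8, 0.7]
opening: 1.001
```

Emit:
{"name": "arm_command", "arguments": {"translation": [[0,0,0],[0,0,0],[0,0,0],[0,0,0],[0,0,0],[0,0,0],[0,0,0],[0,0,0]], "rotation": [[0,0,0],[0,0,0],[0,0,0],[0,0,0],[0,0,0],[0,0,0],[0,0,0],[0,0,0]], "claw": 0}}

```text
t: 6.35
tcp_pos: [472.9, -263.7, 106.3]
orientation: [1.724, 2.625, -0.0]
wrist_force: [-0.1, -0.8, 3.9]
opening: 0.196
```

```bash
python3 - <<'E'
from h import *
w=grab_frame("wrist");save(w,"w3");s=get_state();print(s["tcp_pos"],s["opening"],s["wrist_force"],s["wrist_torque"])
f=grab_frame("scene");save(f,"s3")
E
```

```text
[ 472.90416895 -263.75283983  106.32447336] 0.1955399995645179 [0.38616501 0.45790121 4.37244288] [ 0.07558963 -0.09926335 -0.01893928]
```

View pics/w3.png

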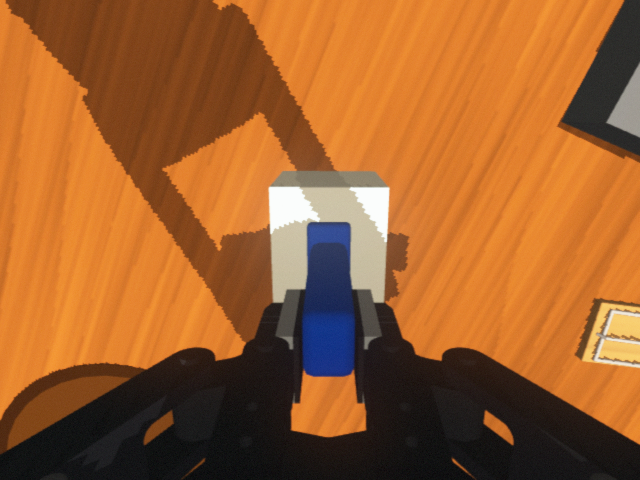

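Emit:
{"name": "arm_command", "arguments": {"translation": [[0,0,0.1],[0,0,0.4],[0,0,0.8],[0,0,1.0],[0,0,1.0]], "rotation": [[0,0,0],[0,0,0],[0,0,0],[0,0,0],[0,0,0]]}}

```text
t: 7.08
tcp_pos: [473.3, -264.1, 207.7]
orientation: [1.722, 2.623, -0.001]
wrist_force: [0.3, 0.0, -0.9]
opening: 0.196
```

Emit:
{"name": "arm_command", "arguments": {"translation": [[0.25,0.35,0.1],[0.5,0.75,0.1],[0.5,0.75,0.1]], "rotation": [[0,0,-0.02],[0,0,-0.04],[0,0,-0.04]]}}

```text
t: 7.45
tcp_pos: [522.4, -185.4, 213.8]
orientation: [-1.878, -2.514, -0.0]
wrist_force: [-0.1, -1.1, -1.3]
opening: 0.194
```

Emit:
{"name": "arm_command", "arguments": {"translation": [[0.25,0.35,0.0],[0.5,0.75,0.0],[0.5,0.75,0.0]], "rotation": [[0,0,-0.02],[0,0,-0.04],[0,0,-0.04]]}}

```text
t: 7.82
tcp_pos: [572.3, -111.3, 213.9]
orientation: [-2.033, -2.391, 0.001]
wrist_force: [0.4, -0.4, -0.8]
opening: 0.196
```

Emit:
{"name": "arm_command", "arguments": {"translation": [[0.2,0.35,0.0],[0.4,0.75,0.0],[0.4,0.75,0.0],[0.4,0.75,0.0]], "rotation": [[0,0,-0.02],[0,0,-0.04],[0,0,-0.04],[0,0,-0.04]]}}

```text
t: 8.32
tcp_pos: [611.4, -39.7, 214.7]
orientation: [-2.185, -2.256, 0.004]
wrist_force: [-0.2, -0.2, 0.1]
opening: 0.2
```

```bash
python3 - <<'E'
from h import *
w=grab_frame("wrist");save(w,"w4");s=get_state();print(s["tcp_pos"],s["opening"],s["wrist_force"],s["orientation"])
for t in["station","bay_a","scraper_tip"]:
    print(t,[(round(d["p"],2),world(w,d["xyz"]).round(1),proj(w,world(w,d["xyz"])).round()) for d in nets.place_of(w,t)])
E
```

```text
[611.47390973 -39.98938458 214.97297369] 0.19510991638210748 [-0.41102791  0.15466505 -1.54629062] [-2.1858961  -2.25495303  0.00286797]
station [(0.79, array([619.1, -44. ,   4.1]), array([338., 202.]))]
bay_a [(0.69, array([613.9,   1.8,   7.7]), array([334., 151.]))]
scraper_tip [(0.68, array([609.5, -45.4, 113.9]), array([327., 236.])), (0.63, array([609.3, -39.7, 186.8]), array([326., 265.]))]
```

View pics/w4.png

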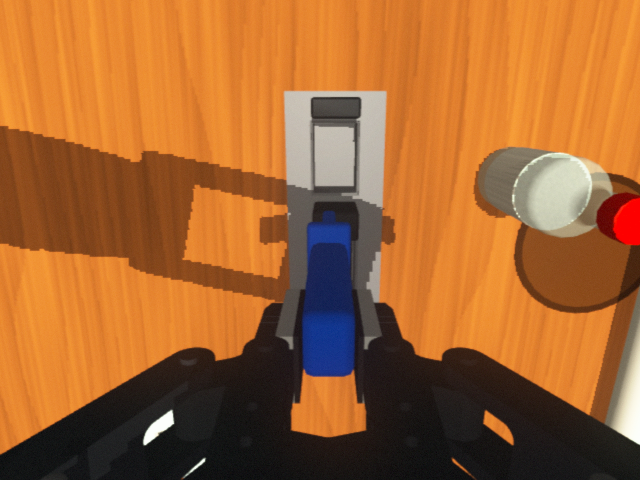

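```bash
python3 - <<'E'
from h import *
P=cv2.imread("pics/w4.png")
cv2.imwrite("pics/w4z.png",cv2.resize(P[85:205,275:395],None,fx=5,fy=5,interpolation=cv2.INTER_CUBIC))
E
```

```text
(no output)
```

View pics/w4z.png

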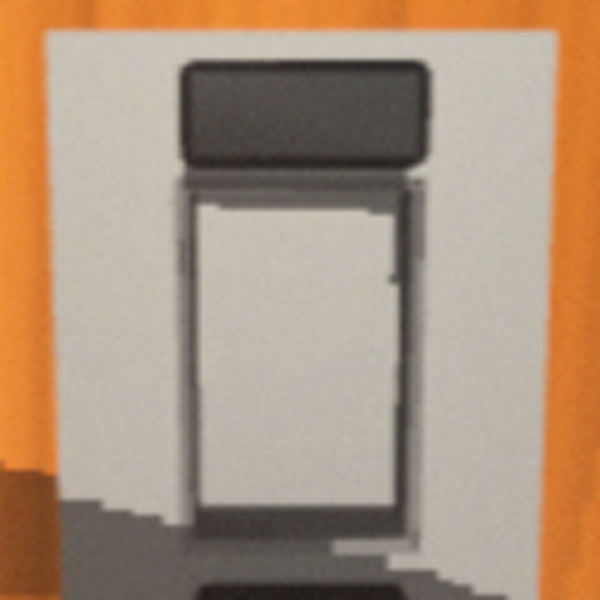

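```bash
python3 - <<'E'
from h import *
w=grab_frame("wrist");print(get_state()["tcp_pos"])
def g(n,p,z):
    W=np.array([ray(w,((u+.5)/5-.5+275,(v+.5)/5-.5+85),z)[:2] for u,v in p]);print(n,W.round(1).tolist(),W.mean(0).round(1))
    for i in range(len(W)):
        d=W[(i+1)%len(W)]-W[i];print("  ",np.linalg.norm(d).round(1),np.degrees(np.arctan2(d[1],d[0])).round(1))
g("rim",[(182,172),(425,172),(418,543),(184,543)],45)
g("floor",[(197,203),(397,203),(398,507),(197,507)],9)
g("st",[(46,30),(557,30),(540,600),(62,600)],45)
E
```

```text
[612.09678544 -39.69975436 215.82893669]
rim [[595.3, 28.4], [633.0, 29.6], [634.9, -28.6], [596.8, -29.7]] [ 6.15e+02 -1.00e-01]
   37.7 1.8
   58.2 -88.2
   38.1 -178.2
   58.2 91.4
floor [[596.5, 23.1], [631.0, 24.2], [633.7, -28.4], [597.7, -29.6]] [614.7  -2.7]
   34.5 1.8
   52.7 -87.0
   36.1 -178.2
   52.7 91.2
st [[574.1, 48.7], [652.1, 51.1], [655.4, -37.4], [576.9, -39.8]] [614.6   5.6]
   78.0 1.8
   88.5 -87.8
   78.5 -178.2
   88.5 91.8
```

Emit:
{"name": "arm_command", "arguments": {"translation": [[0.025,0.37,0],[0.025,0.37,0],[0.025,0.37,0],[0.025,0.37,-0.3],[0.025,0.37,-0.6],[0.025,0.37,-0.85],[0.025,0.37,-0.85],[0.025,0.37,-0.85]], "rotation": [[0,0,0],[0,0,0],[0,0,0],[0,0,0],[0,0,0],[0,0,0],[0,0,0],[0,0,0]]}}

```text
t: 9.57
tcp_pos: [615.9, -2.2, 132.1]
orientation: [2.185, 2.255, 0.001]
wrist_force: [0.4, -0.5, -0.9]
opening: 0.199
```

```bash
python3 - <<'E'
from h import *
f=grab_frame("scene");s=get_state();print(s["tcp_pos"],s["opening"],s["wrist_force"])
cv2.imwrite("pics/s4.png",cv2.resize(f["pixels"][170:320,180:380,::-1],None,fx=4,fy=4))
E
```

```text
[616.30727512  -2.12731446 132.65092847] 0.1943962892344371 [-0.11503014  0.1096053   0.01338189]
```

View pics/s4.png

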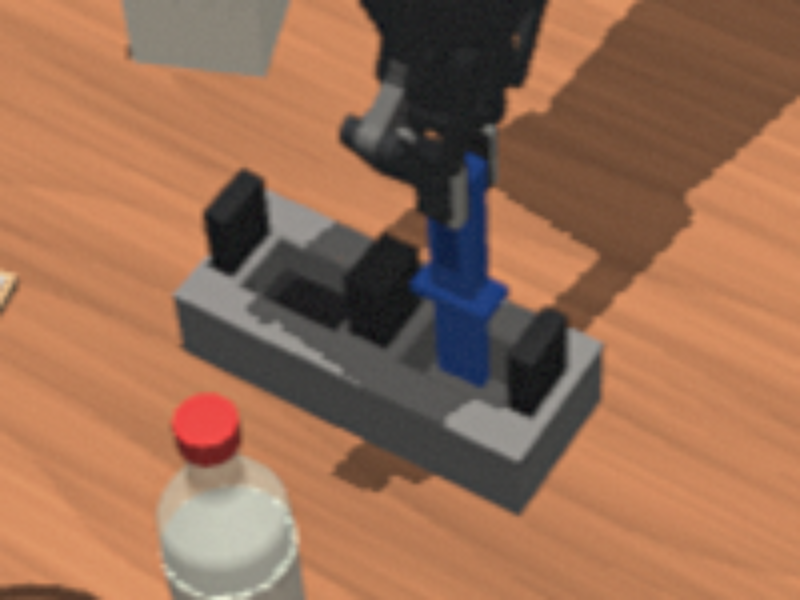

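Emit:
{"name": "arm_command", "arguments": {"translation": [[0,0,-0.1],[0,0,-0.18],[0,0,-0.18]], "rotation": [[0,0,0],[0,0,0],[0,0,0]]}}

```text
t: 10.0
tcp_pos: [614.0, -1.3, 111.6]
orientation: [-2.184, -2.255, 0.002]
wrist_force: [-0.3, 1.0, -0.4]
opening: 0.199
```

Emit:
{"name": "arm_command", "arguments": {"translation": [[0,0,-0.02],[0,0,-0.04],[0,0,-0.04]], "rotation": [[0,0,0],[0,0,0],[0,0,0]]}}

```text
t: 10.38
tcp_pos: [615.4, -1.5, 109.3]
orientation: [2.185, 2.256, 0.001]
wrist_force: [-0.9, -0.5, 0.5]
opening: 0.195
```

Emit:
{"name": "arm_command", "arguments": {"translation": [[0,0,-0.01],[0,0,-0.02],[0,0,-0.02]], "rotation": [[0,0,0],[0,0,0],[0,0,0]]}}

```text
t: 10.75
tcp_pos: [615.9, -1.6, 109.3]
orientation: [2.184, 2.256, 0.002]
wrist_force: [-2.4, 0.5, 8.7]
opening: 0.193
```

The blade met the floor at TCP z 109.3 mm. That puts the tip at 9 mm, the bare floor, with an 8.7 N reaction. I'll take the scraper back to its caddy.

Emit:
{"name": "arm_command", "arguments": {"translation": [[0,0,0.1],[0,0,0.5],[0,0,1.0]], "rotation": [[0,0,0],[0,0,0],[0,0,0]]}}

```text
t: 11.12
tcp_pos: [613.6, -1.3, 206.1]
orientation: [-2.183, -2.254, 0.004]
wrist_force: [0.4, -0.0, 0.2]
opening: 0.196
```

Emit:
{"name": "arm_command", "arguments": {"translation": [[0,0,0.09],[-0.25,-0.4,0.09],[-0.5,-0.8,0.09]], "rotation": [[0,0,0],[0,0,0.02],[0,0,0.04]]}}

```text
t: 11.5
tcp_pos: [563.8, -81.8, 214.7]
orientation: [-2.034, -2.392, 0.001]
wrist_force: [0.5, 0.1, -1.1]
opening: 0.195
```

Emit:
{"name": "arm_command", "arguments": {"translation": [[-0.25,-0.5,0],[-0.5,-1.0,0]], "rotation": [[0,0,0.02],[0,0,0.04]]}}

```text
t: 11.75
tcp_pos: [513.4, -182.3, 214.5]
orientation: [-1.881, -2.514, 0.001]
wrist_force: [0.8, 0.2, -1.1]
opening: 0.194
```

Emit:
{"name": "arm_command", "arguments": {"translation": [[-0.2,-0.4,0],[-0.425,-0.82,0],[-0.425,-0.82,0],[-0.425,-0.82,0],[-0.425,-0.82,0]], "rotation": [[0,0,0.02],[0,0,0.04],[0,0,0.04],[0,0,0.04],[0,0,0.04]]}}

```text
t: 12.38
tcp_pos: [472.9, -262.2, 215.4]
orientation: [-1.722, -2.627, -0.001]
wrist_force: [-0.7, 0.3, -1.3]
opening: 0.201
```

```bash
python3 - <<'E'
from h import *
w=grab_frame("wrist");save(w,"w5");s=get_state();print(s["tcp_pos"],s["opening"],s["wrist_force"],s["orientation"])
for q in [(472.6,-263.7,66)]:print(proj(w,q))
c,si=np.cos(np.radians(23.5)),np.sin(np.radians(23.5))
print([proj(w,(472.6+c*a-si*b,-263.7+si*a+c*b,66)).round(1) for a,b in((-30,37),(30,37),(30,-37),(-30,-37))])
E
```

```text
[ 472.97050502 -262.21570533  215.53390307] 0.19956900631433544 [-0.496657    0.02305138 -0.83081403] [-1.72140913e+00 -2.62727821e+00 -4.86281786e-04]
[328.23940064 213.99635162]
[array([288.3, 165.8]), array([368.3, 165.9]), array([365.8, 259.3]), array([290.6, 259.2])]
```

View pics/w5.png

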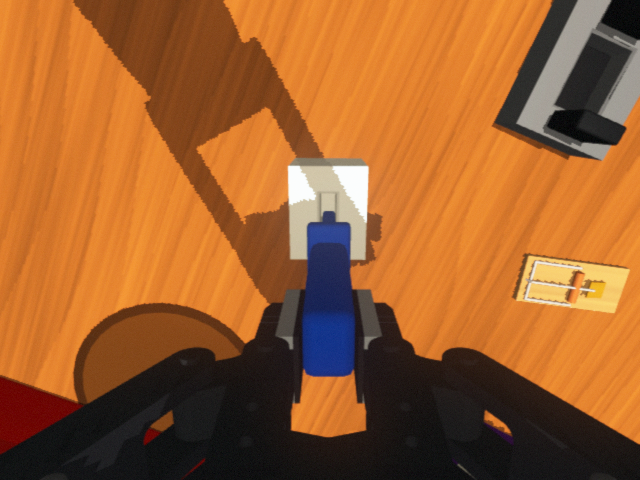

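Emit:
{"name": "arm_command", "arguments": {"translation": [[0,0,-0.2],[0,0,-0.4],[0,0,-0.4],[0,0,-0.4]], "rotation": [[0,0,0],[0,0,0],[0,0,0],[0,0,0]]}}

```text
t: 12.92
tcp_pos: [473.2, -263.3, 176.6]
orientation: [1.722, 2.626, -0.0]
wrist_force: [1.1, 0.1, -0.5]
opening: 0.196
```

Emit:
{"name": "arm_command", "arguments": {"translation": [[0,0,-0.1],[0,0,-0.2],[0,0,-0.2]], "rotation": [[0,0,0],[0,0,0],[0,0,0]]}}

```text
t: 13.3
tcp_pos: [471.6, -262.8, 154.5]
orientation: [-1.723, -2.624, -0.0]
wrist_force: [0.5, -0.0, 0.1]
opening: 0.198
```

Emit:
{"name": "arm_command", "arguments": {"translation": [[0,0,-0.2],[0,0,-0.4],[0,0,-0.49],[0,0,-0.49]], "rotation": [[0,0,0],[0,0,0],[0,0,0],[0,0,0]]}}

```text
t: 13.8
tcp_pos: [472.8, -263.8, 107.2]
orientation: [1.724, 2.626, -0.0]
wrist_force: [0.3, -0.1, -0.9]
opening: 0.197
```

Emit:
{"name": "arm_command", "arguments": {"translation": [[0,0,-0.01],[0,0,-0.01]], "rotation": [[0,0,0],[0,0,0]]}}

```text
t: 14.05
tcp_pos: [472.9, -263.8, 106.4]
orientation: [1.723, 2.625, -0.0]
wrist_force: [-0.9, 0.1, 0.4]
opening: 0.194
```

Emit:
{"name": "arm_command", "arguments": {"translation": [[0,0,0],[0,0,0],[0,0,0],[0,0,0],[0,0,0],[0,0,0]], "rotation": [[0,0,0],[0,0,0],[0,0,0],[0,0,0],[0,0,0],[0,0,0]], "claw": 1}}

```text
t: 14.8
tcp_pos: [472.5, -263.5, 105.9]
orientation: [-1.724, -2.626, -0.0]
wrist_force: [0.7, 0.3, -0.4]
opening: 0.999
```

Emit:
{"name": "arm_command", "arguments": {"translation": [[0,0,0.2],[0,0,0.6],[0,0,1.0],[0,0,1.0]], "rotation": [[0,0,0],[0,0,0],[0,0,0],[0,0,0]]}}

```text
t: 15.3
tcp_pos: [475.0, -265.4, 210.4]
orientation: [1.719, 2.619, -0.001]
wrist_force: [0.6, 0.3, 0.6]
opening: 0.999
```

```bash
python3 - <<'E'
from h import *
f=grab_frame("scene");s=get_state();print(s["tcp_pos"],s["opening"],s["wrist_force"])
cv2.imwrite("pics/s5.png",cv2.resize(f["pixels"][60:210,150:350,::-1],None,fx=4,fy=4))
for t in["scraper_mid","cartridge_mid"]:
    print(t,[(round(d["p"],2),world(f,d["xyz"]).round(1)) for d in nets.place_of(f,t)])
E
```

```text
[ 473.54195157 -264.28028725  207.80488111] 0.9990853829856877 [-0.58236018  0.50638265  0.42220973]
scraper_mid [(0.79, array([ 471.8, -266.2,   85. ]))]
cartridge_mid [(0.91, array([461.2, 265.5,  43.6]))]
```

View pics/s5.png

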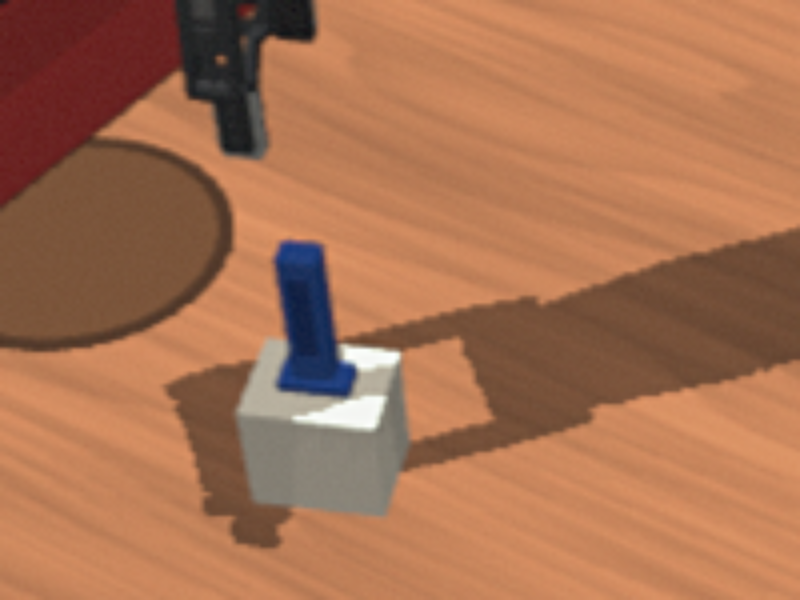

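Emit:
{"name": "arm_command", "arguments": {"translation": [[0,0.5,0],[0,1.0,0]], "rotation": [[0,0,0.03],[0,0,0.06]]}}

```text
t: 15.7
tcp_pos: [471.1, -162.1, 203.5]
orientation: [-1.466, -2.774, -0.001]
wrist_force: [1.2, 0.4, -0.3]
opening: 0.998
```

Emit:
{"name": "arm_command", "arguments": {"translation": [[0,0.5,0],[0,1.0,0]], "rotation": [[0,0,0.03],[0,0,0.06]]}}

```text
t: 15.95
tcp_pos: [471.0, -61.6, 203.8]
orientation: [-1.196, -2.901, 0.0]
wrist_force: [1.6, -0.4, 0.2]
opening: 0.996
```

Emit:
{"name": "arm_command", "arguments": {"translation": [[0,0.5,0],[0,1.0,0]], "rotation": [[0,0,0.03],[0,0,0.06]]}}

```text
t: 16.2
tcp_pos: [470.9, 38.2, 203.9]
orientation: [-0.918, -3.001, 0.001]
wrist_force: [1.4, 0.5, -0.4]
opening: 1.0
```

Emit:
{"name": "arm_command", "arguments": {"translation": [[0,0.5,0],[0,1.0,0]], "rotation": [[0,0,0.03],[0,0,0.06]]}}

```text
t: 16.45
tcp_pos: [471.0, 138.0, 203.8]
orientation: [-0.631, -3.074, 0.002]
wrist_force: [0.6, 0.3, 0.6]
opening: 0.996
```

Emit:
{"name": "arm_command", "arguments": {"translation": [[0,0.5,0],[-0.05,1.0,0],[-0.05,1.0,0],[-0.05,1.0,0],[-0.05,1.0,0]], "rotation": [[0,0,0.03],[0,0,0.063],[0,0,0.063],[0,0,0.063],[0,0,0.063]]}}

```text
t: 17.08
tcp_pos: [467.3, 235.2, 205.1]
orientation: [-0.332, -3.123, 0.002]
wrist_force: [0.2, 0.5, 0.3]
opening: 1.001
```

```bash
python3 - <<'E'
from h import *
w=grab_frame("wrist");save(w,"w6");s=get_state();print(s["tcp_pos"],s["opening"],s["wrist_force"],s["orientation"])
np.savez("w6.npz",K=w["K"],R=w["R"],t=w["t"])
for t in["cradle","cartridge_mid"]:
    print(t,[(round(d["p"],2),world(w,d["xyz"]).round(1),proj(w,world(w,d["xyz"])).round()) for d in nets.place_of(w,t)])
cv2.imwrite("pics/w6z.png",cv2.resize(w["pixels"][150:300,240:400,::-1],None,fx=4,fy=4,interpolation=cv2.INTER_CUBIC))
E
```

```text
[467.52928622 235.17081538 205.40606195] 1.0026172583068655 [-0.30875711 -0.90406071 -0.37967748] [-3.32691718e-01 -3.12310413e+00  1.03077732e-03]
cradle [(0.95, array([353.2, 280.5,   4.7]), array([353.,  53.])), (0.89, array([460.6, 263.7,   1.5]), array([358., 186.])), (0.89, array([562.5, 336.3,   3.8]), array([455., 276.])), (0.7, array([465.8, 404.5,  -1.9]), array([516., 158.]))]
cartridge_mid [(0.49, array([461.8, 267.9,   1.2]), array([363., 186.]))]
```

View pics/w6.png

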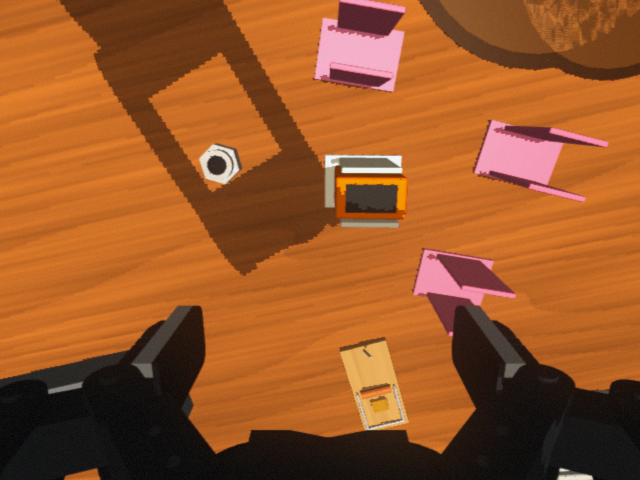

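View pics/w6z.png

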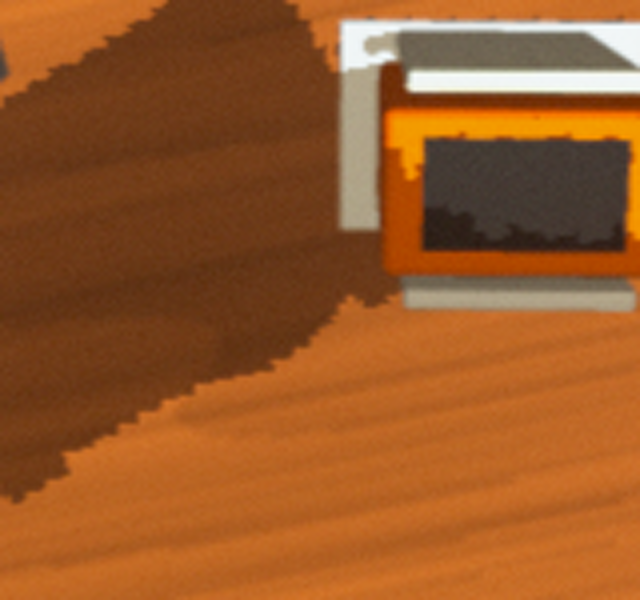

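```bash
python3 - <<'E'
from h import *
P=cv2.imread("pics/w6.png")
cv2.imwrite("pics/w6y.png",cv2.resize(P[145:240,315:420],None,fx=6,fy=6,interpolation=cv2.INTER_CUBIC))
E
```

```text
(no output)
```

View pics/w6y.png

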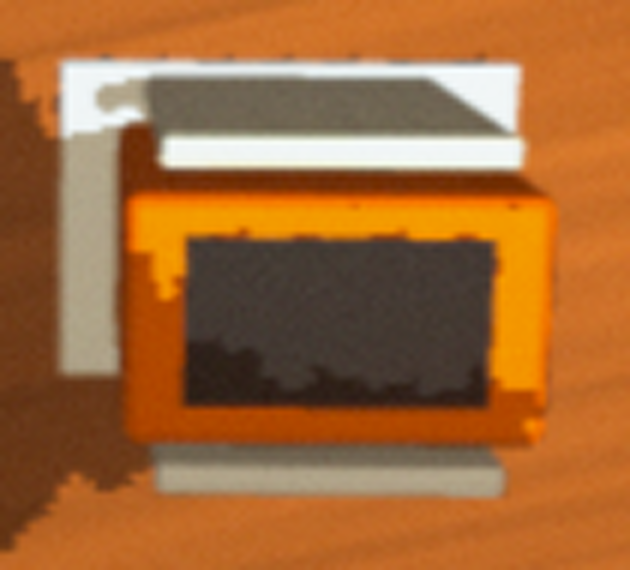

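```bash
python3 - <<'E'
from h import *
z=np.load("w6.npz");w={k:z[k] for k in z}
def g(n,p,z):
    W=np.array([ray(w,((u+.5)/6-.5+315,(v+.5)/6-.5+145),z)[:2] for u,v in p]);print(n,W.round(1).tolist(),W.mean(0).round(1))
    for i in range(len(W)):
        d=W[(i+1)%len(W)]-W[i];print("  ",np.linalg.norm(d).round(1),np.degrees(np.arctan2(d[1],d[0])).round(1))
g("top",[(126,195),(555,196),(546,444),(124,442)],84)
g("wallL",[(161,135),(523,137),(523,169),(161,168)],82)
g("wallR",[(154,460),(503,462),(503,495),(154,493)],82)
E
```

```text
top [[437.5, 246.8], [447.9, 294.9], [476.5, 289.2], [465.9, 240.6]] [457.  267.9]
   49.2 77.8
   29.2 -11.2
   49.7 -102.4
   29.1 167.7
wallL [[431.9, 252.1], [440.8, 292.7], [444.4, 292.1], [435.6, 251.3]] [438.2 272. ]
   41.5 77.6
   3.7 -9.4
   41.7 -102.3
   3.8 168.4
wallR [[469.3, 243.6], [478.2, 284.1], [482.2, 283.4], [473.2, 242.7]] [475.7 263.5]
   41.5 77.6
   4.1 -9.5
   41.7 -102.4
   4.1 168.3
```

Emit:
{"name": "arm_command", "arguments": {"translation": [[-0.105,0.313,0],[-0.105,0.313,0],[-0.105,0.313,-0.3],[-0.105,0.313,-0.7],[-0.105,0.313,-0.9],[-0.105,0.313,-0.9]], "rotation": [[0,0,0],[0,0,0],[0,0,0],[0,0,0],[0,0,0],[0,0,0]]}}

```text
t: 17.98
tcp_pos: [455.7, 266.2, 114.0]
orientation: [-0.33, -3.12, 0.004]
wrist_force: [-0.0, 0.3, 0.6]
opening: 1.003
```

```bash
python3 - <<'E'
from h import *
w=grab_frame("wrist");save(w,"w7");s=get_state();print(s["tcp_pos"],s["wrist_force"])
E
```

```text
[456.97677166 266.8837056  115.60280626] [ 0.1313974  -0.24474339  0.5634651 ]
```

View pics/w7.png

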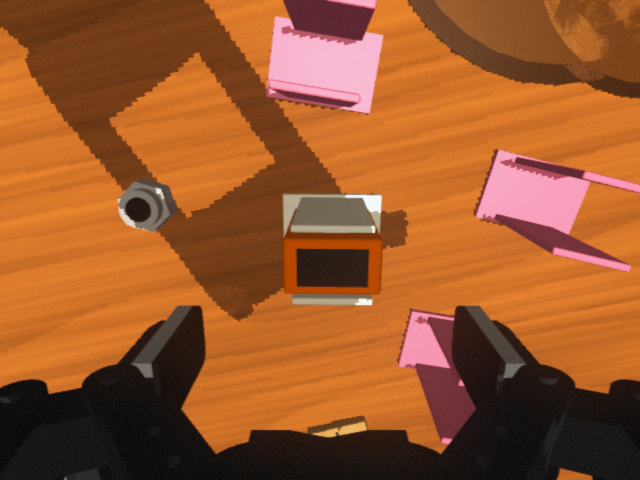

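Emit:
{"name": "arm_command", "arguments": {"translation": [[0,0,-0.3],[0,0,-0.6],[0,0,-0.7],[0,0,-0.7],[0,0,-0.7]], "rotation": [[0,0,0],[0,0,0],[0,0,0],[0,0,0],[0,0,0]]}}

```text
t: 18.65
tcp_pos: [458.6, 268.3, 47.6]
orientation: [0.329, 3.121, 0.002]
wrist_force: [-0.2, 0.6, 0.1]
opening: 0.997
```

Emit:
{"name": "arm_command", "arguments": {"translation": [[0,0,0],[0,0,0],[0,0,0],[0,0,0],[0,0,0],[0,0,0],[0,0,0]], "rotation": [[0,0,0],[0,0,0],[0,0,0],[0,0,0],[0,0,0],[0,0,0],[0,0,0]], "claw": 0}}

```text
t: 19.52
tcp_pos: [458.1, 268.1, 47.0]
orientation: [0.329, 3.122, 0.001]
wrist_force: [0.4, -0.6, 5.6]
opening: 0.561
```

Emit:
{"name": "arm_command", "arguments": {"translation": [[0,0,0.1],[0,0,0.3],[0,0,0.3]], "rotation": [[0,0,0],[0,0,0],[0,0,0]]}}

```text
t: 19.9
tcp_pos: [458.1, 268.4, 77.3]
orientation: [0.329, 3.122, 0.002]
wrist_force: [-0.2, 0.4, -1.1]
opening: 0.561
```

```bash
python3 - <<'E'
from h import *
w=grab_frame("wrist");save(w,"w8");s=get_state();print(s["tcp_pos"],s["wrist_force"],s["opening"])
E
```

```text
[457.27717395 268.00975137  76.27473176] [ 0.07073251  0.25039654 -0.75264554] 0.5654950252761926
```

View pics/w8.png

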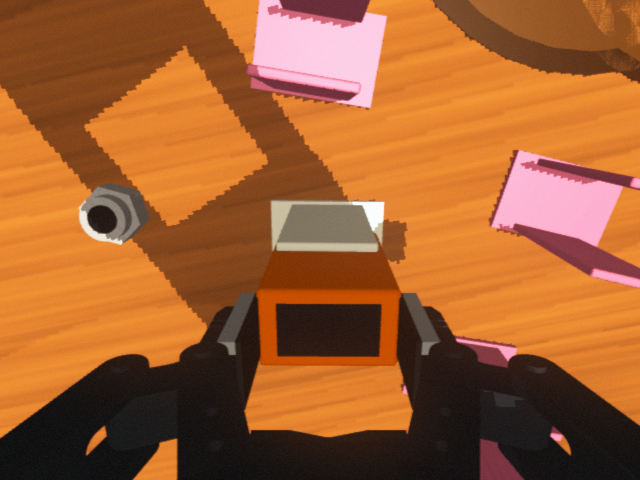

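Emit:
{"name": "arm_command", "arguments": {"translation": [[0,0,0.4],[0,0,0.8],[0,0,0.9]], "rotation": [[0,0,0],[0,0,0],[0,0,0]]}}

```text
t: 20.32
tcp_pos: [458.4, 268.4, 167.9]
orientation: [0.329, 3.121, 0.003]
wrist_force: [0.1, -0.9, -0.9]
opening: 0.564
```

Emit:
{"name": "arm_command", "arguments": {"translation": [[0,-0.4,0],[0,-0.9,0]], "rotation": [[0,0,0.013],[0,0,0.026]]}}

```text
t: 20.58
tcp_pos: [455.6, 177.2, 164.0]
orientation: [-0.195, -3.133, 0.001]
wrist_force: [1.3, -0.0, -1.4]
opening: 0.568
```

Emit:
{"name": "arm_command", "arguments": {"translation": [[0,-0.45,0],[0,-0.9,0]], "rotation": [[0,0,0.013],[0,0,0.026]]}}

```text
t: 20.82
tcp_pos: [455.3, 86.5, 163.7]
orientation: [-0.07, -3.137, 0.0]
wrist_force: [0.7, -0.2, -0.7]
opening: 0.564
```

Emit:
{"name": "arm_command", "arguments": {"translation": [[0,-0.45,0],[0,-0.88,0],[0,-0.88,0],[0,-0.88,-0.3],[0,-0.88,-0.7],[0,-0.88,-0.9],[0,-0.88,-0.9]], "rotation": [[0,0,0.013],[0,0,0.025],[0,0,0.025],[0,0,0.025],[0,0,0.025],[0,0,0.025],[0,0,0.025]]}}

```text
t: 21.7
tcp_pos: [453.7, 1.3, 72.8]
orientation: [0.051, -3.134, -0.003]
wrist_force: [0.1, 0.5, -1.3]
opening: 0.564
```

```bash
python3 - <<'E'
from h import *
w=grab_frame("scene");s=get_state();print(s["tcp_pos"],s["wrist_force"],s["opening"],s["orientation"])
cv2.imwrite("pics/s9.png",cv2.resize(w["pixels"][130:330,220:490,::-1],None,fx=2.9,fy=2.9))
E
```

```text
[455.4735907    0.8682455   74.45326364] [ 1.06665236  0.5618722  -1.02597597] 0.5662259177153963 [ 5.12472067e-02 -3.13744411e+00 -1.72704207e-03]
```

View pics/s9.png

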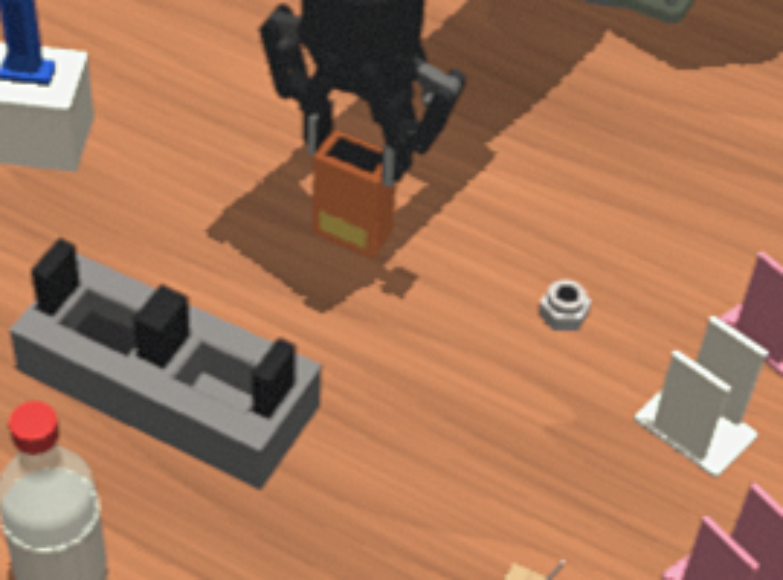

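Emit:
{"name": "arm_command", "arguments": {"translation": [[0,0,-0.15],[0,0,-0.28],[0,0,-0.31],[0,0,-0.31],[0,0,-0.31]], "rotation": [[0,0,0],[0,0,0],[0,0,0],[0,0,0],[0,0,0]]}}

```text
t: 22.38
tcp_pos: [457.5, -0.3, 45.3]
orientation: [-0.05, 3.14, -0.0]
wrist_force: [-0.1, -0.2, -1.7]
opening: 0.563
```

Emit:
{"name": "arm_command", "arguments": {"translation": [[0,0,-0.01],[0,0,-0.02],[0,0,-0.02]], "rotation": [[0,0,0],[0,0,0],[0,0,0]]}}

```text
t: 22.75
tcp_pos: [457.2, -0.3, 43.1]
orientation: [-0.05, 3.141, -0.0]
wrist_force: [-0.8, -0.2, -0.7]
opening: 0.561
```

Emit:
{"name": "arm_command", "arguments": {"translation": [[0,0,-0.01],[0,0,-0.01]], "rotation": [[0,0,0],[0,0,0]]}}

```text
t: 23.0
tcp_pos: [457.7, -0.3, 43.0]
orientation: [-0.05, 3.14, -0.0]
wrist_force: [-2.3, -0.1, 6.0]
opening: 0.561
```

Emit:
{"name": "arm_command", "arguments": {"translation": [[0,0,0],[0,0,0],[0,0,0],[0,0,0],[0,0,0]], "rotation": [[0,0,0],[0,0,0],[0,0,0],[0,0,0],[0,0,0]], "claw": 1}}

```text
t: 23.62
tcp_pos: [456.9, -0.2, 41.8]
orientation: [0.05, -3.141, -0.0]
wrist_force: [0.1, 0.4, 0.2]
opening: 1.001
```

Emit:
{"name": "arm_command", "arguments": {"translation": [[0,0,0.2],[0,0,0.5],[0,0,0.9],[0,0,1.0]], "rotation": [[0,0,0],[0,0,0],[0,0,0],[0,0,0]]}}

```text
t: 24.12
tcp_pos: [459.2, -0.6, 144.7]
orientation: [-0.05, 3.135, -0.002]
wrist_force: [0.1, 0.0, 0.5]
opening: 1.002
```

Emit:
{"name": "arm_command", "arguments": {"translation": [[0,0,0.4],[0,0,0.5],[0,0,0.5],[0,0,0.5],[0,0,0.5],[0,0,0.5],[0,0,0.5],[0,0,0.5],[0,0,0.5],[0,0,0.5],[0,0,0.5],[0,0,0.5]], "rotation": [[0,0,-0.05],[0,0,-0.1],[0,0,-0.15],[0,0,-0.2],[0,0,-0.25],[0,0,-0.3],[0,0,-0.35],[0,0,-0.4],[0,0,-0.45],[0,0,-0.5],[0,0,-0.5],[0,0,-0.5]]}}

```text
t: 25.62
tcp_pos: [456.6, -0.1, 191.2]
orientation: [-2.182, -2.258, 0.001]
wrist_force: [0.3, -0.2, 0.4]
opening: 1.004
```

```bash
python3 - <<'E'
from h import *
w=grab_frame("wrist");save(w,"w10");s=get_state();print(s["tcp_pos"],s["wrist_force"],s["opening"],s["orientation"])
np.savez("w10.npz",K=w["K"],R=w["R"],t=w["t"])
cv2.imwrite("pics/w10z.png",cv2.resize(w["pixels"][170:320,260:400,::-1],None,fx=5,fy=4,interpolation=cv2.INTER_CUBIC))
for t in["cartridge_mid"]:
    print(t,[(round(d["p"],2),world(w,d["xyz"]).round(1),proj(w,world(w,d["xyz"])).round()) for d in nets.place_of(w,t)])
E
```

```text
[ 4.56731114e+02 -1.52799701e-01  1.91395913e+02] [0.26081665 0.37192524 0.5992976 ] 0.999259724384493 [-2.18319818e+00 -2.25803208e+00  8.07051988e-04]
cartridge_mid []
```

View pics/w10.png

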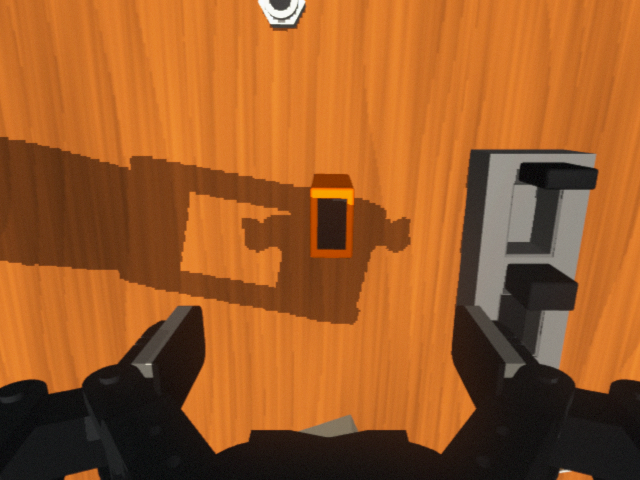

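View pics/w10z.png

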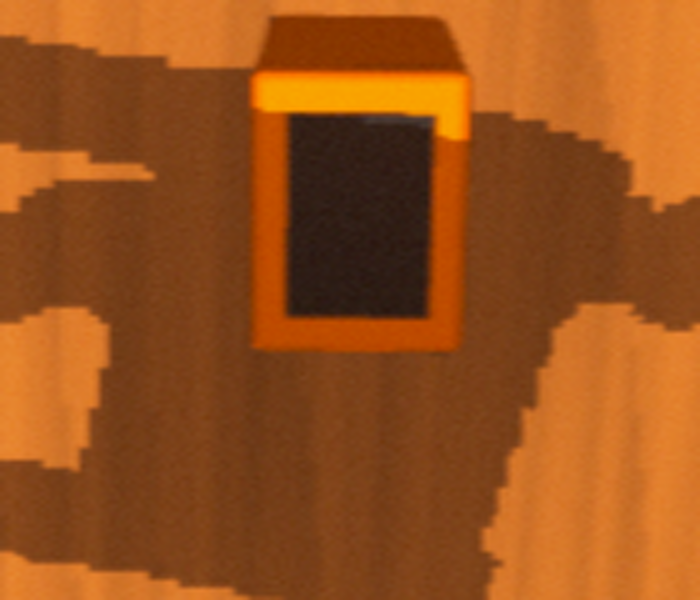

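```bash
python3 - <<'E'
from h import *
z=np.load("w10.npz");w={k:z[k] for k in z}
def g(n,p,z):
    W=np.array([ray(w,((u+.5)/5-.5+260,(v+.5)/4-.5+170),z)[:2] for u,v in p]);print(n,W.round(1).tolist(),W.mean(0).round(1))
    for i in range(len(W)):
        d=W[(i+1)%len(W)]-W[i];print("  ",np.linalg.norm(d).round(1),np.degrees(np.arctan2(d[1],d[0])).round(1))
g("top",[(250,72),(470,72),(462,350),(250,350)],80)
E
```

```text
top [[442.2, 24.4], [471.6, 25.4], [473.0, -23.6], [443.3, -24.7]] [4.575e+02 4.000e-01]
   29.4 2.0
   49.1 -88.4
   29.7 -178.0
   49.1 91.3
```

Emit:
{"name": "arm_command", "arguments": {"translation": [[0.005,0.006,-0.3],[0.005,0.006,-0.7],[0.005,0.006,-0.9],[0.005,0.006,-0.9]], "rotation": [[0,0,0],[0,0,0],[0,0,0],[0,0,0]]}}

```text
t: 26.22
tcp_pos: [455.6, 0.7, 100.1]
orientation: [-2.182, -2.255, 0.004]
wrist_force: [-0.6, 0.1, -0.5]
opening: 1.002
```

Emit:
{"name": "arm_command", "arguments": {"translation": [[0,0,-0.2],[0,0,-0.4],[0,0,-0.47],[0,0,-0.47],[0,0,-0.47]], "rotation": [[0,0,0],[0,0,0],[0,0,0],[0,0,0],[0,0,0]]}}

```text
t: 26.85
tcp_pos: [458.6, 0.2, 56.0]
orientation: [2.184, 2.255, 0.002]
wrist_force: [0.3, 0.2, 0.3]
opening: 0.998
```

Emit:
{"name": "arm_command", "arguments": {"translation": [[0,0,0],[0,0,0],[0,0,0],[0,0,0],[0,0,0],[0,0,0],[0,0,0],[0,0,0]], "rotation": [[0,0,0],[0,0,0],[0,0,0],[0,0,0],[0,0,0],[0,0,0],[0,0,0],[0,0,0]], "claw": 0}}

```text
t: 27.85
tcp_pos: [459.3, 0.3, 56.1]
orientation: [2.184, 2.255, 0.004]
wrist_force: [1.5, 0.9, 4.5]
opening: 0.001
```

```bash
python3 - <<'E'
from h import *
w=grab_frame("wrist");save(w,"w11");s=get_state();print(s["tcp_pos"],s["wrist_force"],s["opening"],s["orientation"])
E
```

```text
[4.59267681e+02 2.60658987e-01 5.60644796e+01] [0.68774165 0.79642304 5.46569827] -0.0006996252462955142 [2.18389247 2.25455552 0.00352066]
```

View pics/w11.png

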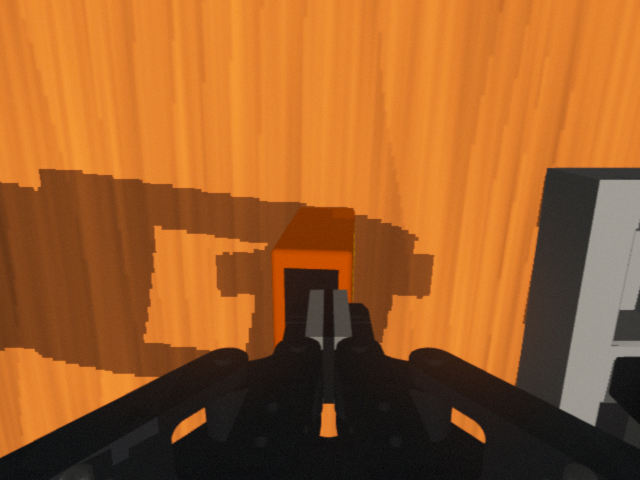

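```bash
python3 - <<'E'
from h import *
w=grab_frame("scene")
cv2.imwrite("pics/s11.png",cv2.resize(w["pixels"][110:280,250:450,::-1],None,fx=3.5,fy=3.5,interpolation=cv2.INTER_CUBIC))
P=cv2.imread("pics/w11.png");cv2.imwrite("pics/w11z.png",cv2.resize(P[190:420,240:400],None,fx=2.6*1.5,fy=2.6,interpolation=cv2.INTER_CUBIC))
E
```

```text
(no output)
```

View pics/s11.png

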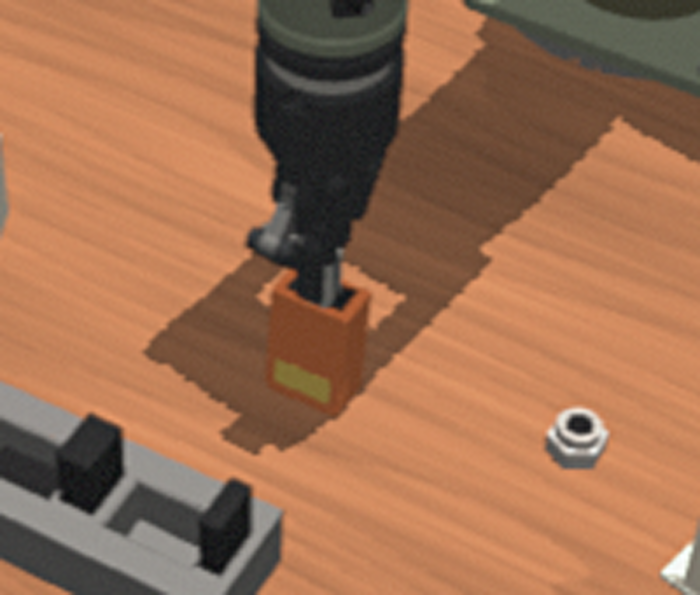

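View pics/w11z.png

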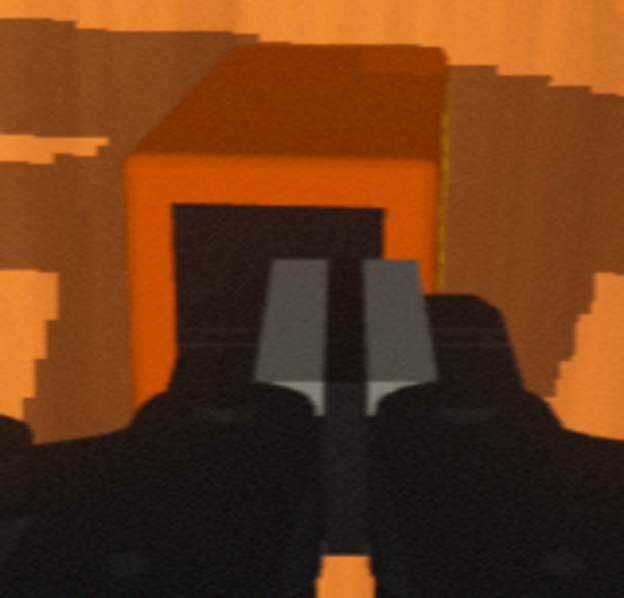

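```bash
python3 - <<'E'
from h import *
w=grab_frame("scene");s=get_state();p=s["tcp_pos"];print(p,s["opening"])
def sc(q): return ((proj(w,q)-[250,110])*3.5).round()
print("tcp",sc(p),"tip",sc(p-[0,0,8]))
for z in(0,80):
  for a,b in((-15,-25),(15,-25),(15,25),(-15,25)): print(z,a,b,sc((457.5+a,0.4+b,z)))
t=grab_frame("top");print("top tcp",((proj(t,p)-[300,230])*8))
cv2.imwrite("pics/t11.png",cv2.resize(t["pixels"][230:330,270:390,::-1],None,fx=6,fy=6,interpolation=cv2.INTER_CUBIC))
ww=grab_frame("wrist")
print("wrist: tcp",proj(ww,p),"tip",proj(ww,p-[0,0,8]))
for z in(0,80):
  for a,b in((-15,-25),(15,-25),(15,25),(-15,25)): print(z,a,b,proj(ww,(457.5+a,0.4+b,z)).round())
E
```

```text
[4.59263787e+02 2.57357889e-01 5.60603228e+01] -0.0022122566807302826
tcp [318. 325.] tip [317. 335.]
0 -15 -25 [293. 355.]
0 15 -25 [267. 387.]
0 15 25 [340. 421.]
0 -15 25 [365. 388.]
80 -15 -25 [296. 261.]
80 15 -25 [269. 293.]
80 15 25 [346. 328.]
80 -15 25 [373. 295.]
top tcp [248.03965237 435.55675598]
wrist: tcp [330.1423262  287.17041963] tip [330.0225868  280.20265093]
0 -15 -25 [299. 288.]
0 15 -25 [351. 290.]
0 15 25 [355. 205.]
0 -15 25 [300. 203.]
80 -15 -25 [286. 369.]
80 15 -25 [362. 371.]
80 15 25 [370. 249.]
80 -15 25 [286. 247.]
```

View pics/t11.png

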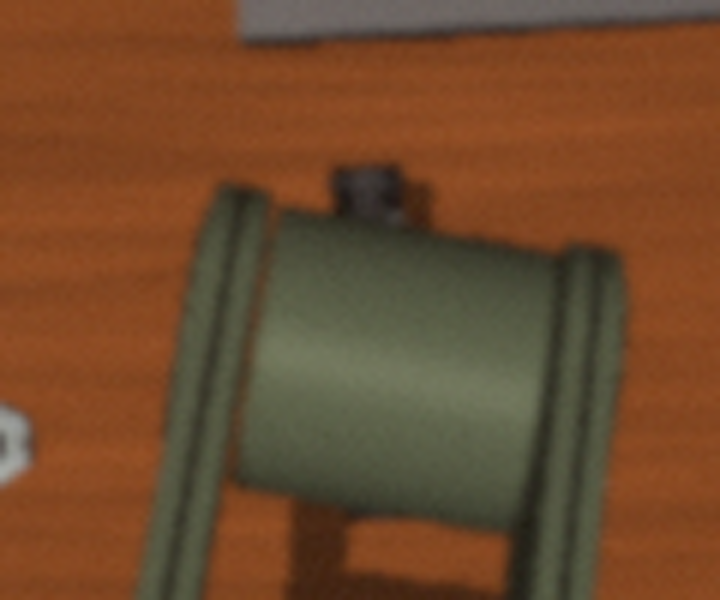

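```bash
python3 - <<'E'
from h import *
w=grab_frame("scene")
cv2.imwrite("pics/s12.png",cv2.resize(w["pixels"][170:240,315:370,::-1],None,fx=10,fy=8,interpolation=cv2.INTER_LANCZOS4))
s=get_state();print(s["wrist_torque"],s["wrist_force"],s["effort"],s["opening"])
print([a for a in dir(bot) if a[0]!='_'],bot.tip_reach)
E
```

```text
[ 0.11511197 -0.26397934  0.01081866] [1.4818627  0.72430658 5.87491037] [-3.34161418e-01 -2.73506176e+01 -2.05811405e+01 -2.68182373e-01
  4.01615705e-01  2.96612438e-03] -0.005724791898511515
['MotionError', 'close_job', 'tip_reach'] 8.0
```

View pics/s12.png

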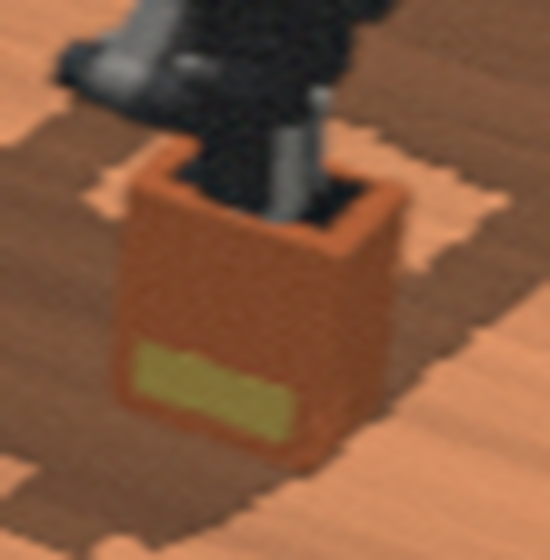

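The grip failed: the opening reads 0. The scene crop shows the fingers shut inside the cartridge's outline, and the cartridge is leaning slightly towards −x. I'll lift a little, gently, and look.

Emit:
{"name": "arm_command", "arguments": {"translation": [[0,0,0.05],[0,0,0.1],[0,0,0.1]], "rotation": [[0,0,0],[0,0,0],[0,0,0]]}}

```text
t: 28.52
tcp_pos: [457.4, 0.4, 65.0]
orientation: [2.186, 2.257, -0.0]
wrist_force: [-0.5, 0.6, -0.2]
opening: -0.001
```

```bash
python3 - <<'E'
from h import *
w=grab_frame("scene")
a=cv2.resize(w["pixels"][160:250,300:380,::-1],None,fx=5,fy=6,interpolation=cv2.INTER_LANCZOS4)
w=grab_frame("wrist")
b=cv2.resize(w["pixels"][180:400,250:410,::-1],(393,540))
cv2.imwrite("pics/s13.png",np.hstack([a,b]))
s=get_state();print(s["wrist_torque"],s["wrist_force"],s["tcp_pos"],s["opening"])
E
```

```text
[ 0.0514097   0.02759542 -0.01492797] [-0.42937724  0.14357545 -0.88197788] [4.57151334e+02 4.43730247e-01 6.47039557e+01] -0.0005376791235689116
```

View pics/s13.png

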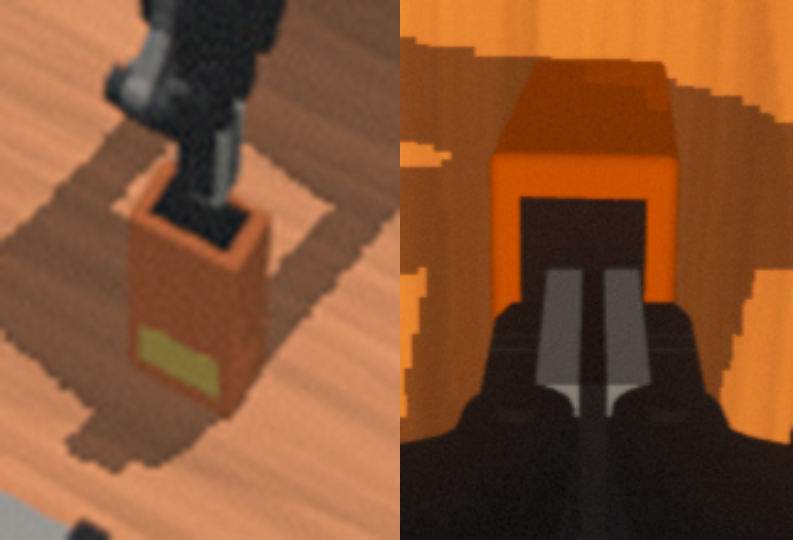

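```bash
python3 - <<'E'
from h import *
w=grab_frame("scene");im=w["pixels"][:,:,::-1].copy()
big=cv2.resize(im[160:250,300:380],None,fx=7,fy=6.5,interpolation=cv2.INTER_LANCZOS4)
out=[]
c,s_=np.cos(.031),np.sin(.031)
for foot in(0,10):
    b=big.copy()
    for z in(foot,foot+80):
        pts=[((proj(w,(457.5+c*a-s_*d,0.4+s_*a+c*d,z))-[300,160]+.5)*[7,6.5]).astype(int) for a,d in((-15,-25),(15,-25),(15,25),(-15,25))]
        cv2.polylines(b,[np.array(pts)],True,(255,255,0) ,1)
    out.append(b[:, :])
o=np.hstack(out);cv2.imwrite("pics/s14.png",cv2.resize(o,(800,420)))
for i in range(3):
    grab_frame("top");s=get_state();print(s["wrist_force"],s["tcp_pos"],s["opening"])
E
```

```text
[-0.68616788  0.12418302  0.06239529] [4.57130307e+02 4.55976257e-01 6.46085724e+01] 0.0002961978140948153
[-0.37379454  0.41074891 -0.50123548] [457.20272588   0.46908093  64.61988881] 0.0005600201712277859
[-0.27539589  0.35116312 -0.15909868] [4.57209460e+02 4.46449447e-01 6.46236693e+01] -0.0004883921546446139
```

View pics/s14.png

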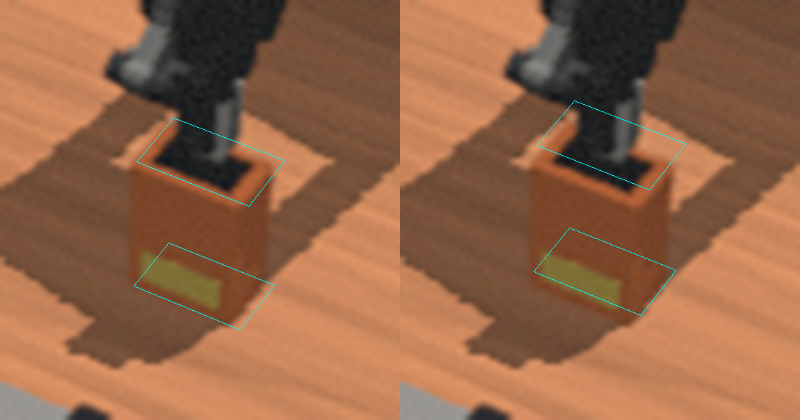

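Emit:
{"name": "arm_command", "arguments": {"translation": [[0,0,0.1],[0,0,0.2],[0,0,0.35],[0,0,0.5],[0,0,0.65],[0,0,0.65]], "rotation": [[0,0,0],[0,0,0],[0,0,0],[0,0,0],[0,0,0],[0,0,0]]}}

```text
t: 29.58
tcp_pos: [459.0, 0.1, 131.9]
orientation: [2.183, 2.254, 0.004]
wrist_force: [-0.3, -0.3, 0.0]
opening: -0.002
```

```bash
python3 - <<'E'
from h import *
w=grab_frame("scene")
a=cv2.resize(w["pixels"][160:250,300:380,::-1],None,fx=5,fy=6,interpolation=cv2.INTER_LANCZOS4)
w=grab_frame("wrist");save(w,"w15")
np.savez("w15.npz",K=w["K"],R=w["R"],t=w["t"])
b=cv2.resize(w["pixels"][180:400,250:410,::-1],(393,540))
cv2.imwrite("pics/s15.png",np.hstack([a,b]))
s=get_state();print(s["wrist_torque"],s["wrist_force"],s["tcp_pos"],s["opening"])
E
```

```text
[ 0.0162088   0.03466857 -0.00728511] [-0.12590967  0.33566165 -0.16637916] [4.57485459e+02 4.16698616e-01 1.30007838e+02] -0.0007090410067361066
```

View pics/s15.png

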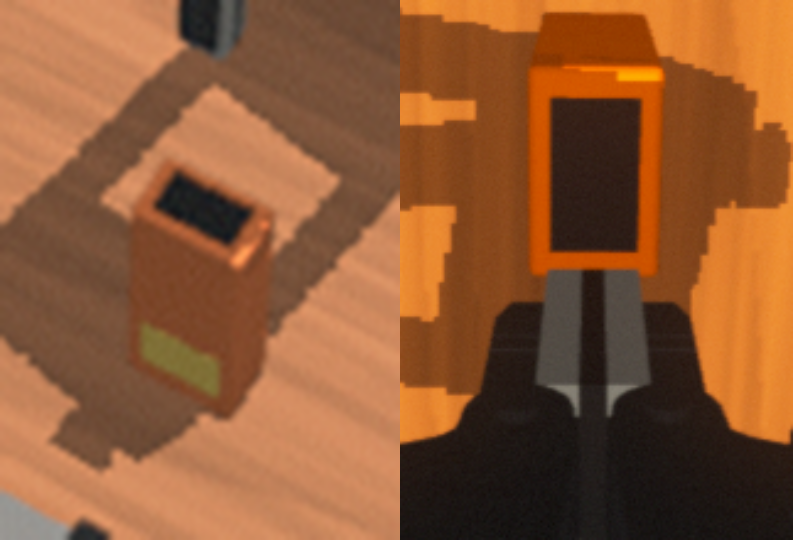

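```bash
python3 - <<'E'
from h import *
z=np.load("w15.npz");w={k:z[k] for k in z}
p=[(250+(u-400)/2.456-.3,180+v/2.4545-.3) for u,v in((530,66),(664,66),(657,275),(531,275))]
for zz in(80,):
    W=np.array([ray(w,q,zz)[:2] for q in p]);print(W.round(1).tolist(),W.mean(0).round(1))
    for i in range(4):
        d=W[(i+1)%4]-W[i];print("  ",np.linalg.norm(d).round(1),np.degrees(np.arctan2(d[1],d[0])).round(1))
E
```

```text
[[443.0, 24.5], [471.9, 25.4], [472.8, -23.4], [444.0, -24.4]] [457.9   0.5]
   29.0 1.9
   48.9 -88.9
   28.9 -178.1
   48.9 91.2
```

The cartridge is still upright at (457.9, 0.5). I'll retry lower and close in stages.

Emit:
{"name": "arm_command", "arguments": {"translation": [[0,0,0],[0,0,0],[0,0,0],[0,0,0],[0,0,0]], "rotation": [[0,0,0],[0,0,0],[0,0,0],[0,0,0],[0,0,0]], "claw": 0.8}}

```text
t: 30.3
tcp_pos: [457.5, 0.4, 129.8]
orientation: [-2.186, -2.257, 0.0]
wrist_force: [-0.5, -0.0, -0.3]
opening: 0.803
```

Emit:
{"name": "arm_command", "arguments": {"translation": [[0.004,0,-0.2],[0.004,0,-0.5],[0.004,0,-0.75],[0.004,0,-0.82],[0.004,0,-0.82],[0.004,0,-0.82]], "rotation": [[0,0,0],[0,0,0],[0,0,0],[0,0,0],[0,0,0],[0,0,0]]}}

```text
t: 31.05
tcp_pos: [459.1, 0.2, 49.1]
orientation: [2.184, 2.255, 0.002]
wrist_force: [-0.1, 0.8, 0.6]
opening: 0.799
```

Emit:
{"name": "arm_command", "arguments": {"translation": [[0,0,0],[0,0,0],[0,0,0],[0,0,0]], "rotation": [[0,0,0],[0,0,0],[0,0,0],[0,0,0]], "claw": 0.4}}

```text
t: 31.55
tcp_pos: [458.0, 0.4, 48.0]
orientation: [2.186, 2.257, 0.0]
wrist_force: [1.0, 0.4, -0.1]
opening: 0.397
```

Emit:
{"name": "arm_command", "arguments": {"translation": [[0,0,0],[0,0,0],[0,0,0]], "rotation": [[0,0,0],[0,0,0],[0,0,0]], "claw": 0.3}}

```text
t: 31.92
tcp_pos: [458.4, 0.3, 48.3]
orientation: [2.185, 2.256, 0.001]
wrist_force: [-0.6, 0.2, 2.7]
opening: 0.324
```

```bash
python3 - <<'E'
from h import *
w=grab_frame("scene")
a=cv2.resize(w["pixels"][160:250,300:380,::-1],None,fx=5,fy=6,interpolation=cv2.INTER_LANCZOS4)
w=grab_frame("wrist");save(w,"w16")
b=cv2.resize(w["pixels"][180:400,250:410,::-1],(393,540))
cv2.imwrite("pics/s16.png",np.hstack([a,b]))
s=get_state();print(s["wrist_torque"],s["wrist_force"],s["tcp_pos"],s["opening"])
E
```

```text
[0.05352914 0.04840958 0.02685897] [-0.0807537   0.18110461  4.68632052] [4.58393218e+02 3.32893178e-01 4.82769918e+01] 0.3250731429576066
```

View pics/s16.png

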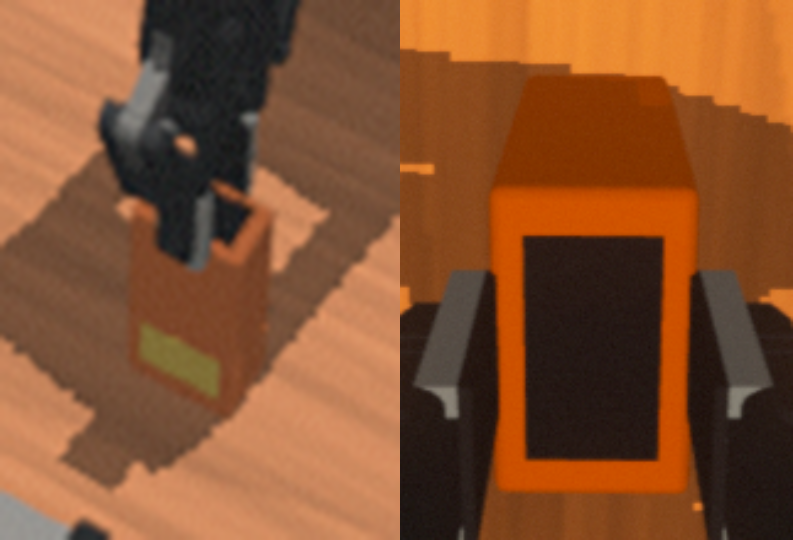

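Emit:
{"name": "arm_command", "arguments": {"translation": [[0,0,0.05],[0,0,0.15],[0,0,0.2],[0,0,0.2]], "rotation": [[0,0,0],[0,0,0],[0,0,0],[0,0,0]]}}

```text
t: 32.52
tcp_pos: [458.4, 0.3, 68.5]
orientation: [2.185, 2.256, 0.001]
wrist_force: [-0.3, 0.3, -1.1]
opening: 0.328
```

```bash
python3 - <<'E'
from h import *
w=grab_frame("scene")
a=cv2.resize(w["pixels"][160:250,300:380,::-1],None,fx=5,fy=6,interpolation=cv2.INTER_LANCZOS4)
w=grab_frame("wrist");save(w,"w17")
b=cv2.resize(w["pixels"][180:400,250:410,::-1],(393,540))
cv2.imwrite("pics/s17.png",np.hstack([a,b]))
s=get_state();print(s["wrist_torque"],s["wrist_force"],s["tcp_pos"],s["opening"])
E
```

```text
[-0.05180316 -0.00678912 -0.00295948] [ 0.92071511  0.00753967 -1.90848245] [4.57789349e+02 4.50242612e-01 6.78579054e+01] 0.32407393409385105
```

View pics/s17.png

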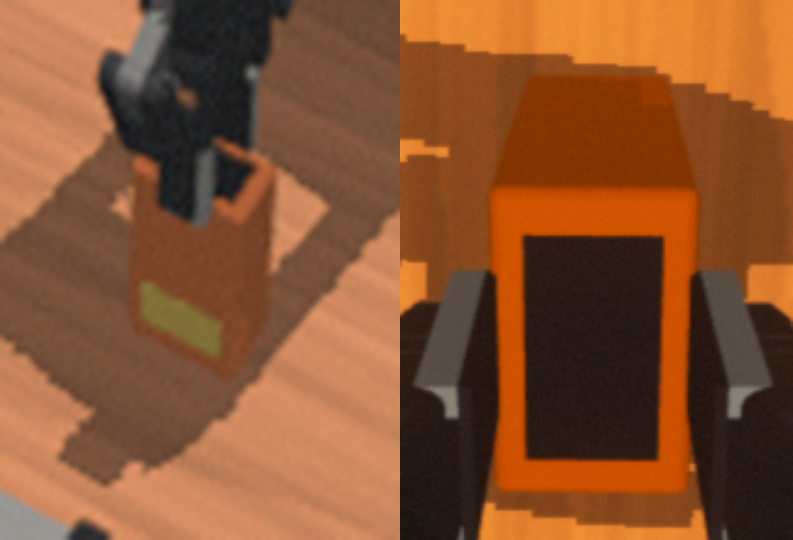

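Emit:
{"name": "arm_command", "arguments": {"translation": [[0,0,0.4],[0,0,0.8],[0.1,0,1.0]], "rotation": [[0,0,0],[0,0,0],[0,0,0]]}}

```text
t: 33.0
tcp_pos: [468.6, 0.3, 169.9]
orientation: [2.184, 2.255, 0.002]
wrist_force: [0.2, 0.3, -2.2]
opening: 0.327
```

Emit:
{"name": "arm_command", "arguments": {"translation": [[0.3,-0.1,0.2],[0.7,-0.3,0.4],[0.7,-0.3,0.4]], "rotation": [[0,0,0],[0,0,0],[0,0,0]]}}

```text
t: 33.38
tcp_pos: [541.3, -31.2, 209.7]
orientation: [2.184, 2.252, 0.004]
wrist_force: [-0.7, -0.1, -0.8]
opening: 0.326
```

Emit:
{"name": "arm_command", "arguments": {"translation": [[0.3,-0.1,0],[0.75,-0.2,0],[0.75,-0.2,0],[0.75,-0.2,0],[0.75,-0.2,0]], "rotation": [[0,0,0],[0,0,0],[0,0,0],[0,0,0],[0,0,0]]}}

```text
t: 34.0
tcp_pos: [611.6, -49.0, 207.7]
orientation: [-2.184, -2.256, 0.001]
wrist_force: [0.4, -0.1, -1.6]
opening: 0.324
```

```bash
python3 - <<'E'
from h import *
w=grab_frame("wrist");save(w,"w18")
np.savez("w18.npz",K=w["K"],R=w["R"],t=w["t"])
s=get_state();print(s["wrist_force"],s["tcp_pos"],s["opening"],s["orientation"])
cv2.imwrite("pics/w18z.png",cv2.resize(w["pixels"][85:205,275:395,::-1],None,fx=5,fy=5,interpolation=cv2.INTER_CUBIC))
E
```

```text
[ 0.31165322  0.61224401 -1.30678343] [611.83883378 -49.09196475 208.01713775] 0.32623650751298283 [-2.18499472e+00 -2.25669452e+00  3.28091812e-04]
```

View pics/w18.png

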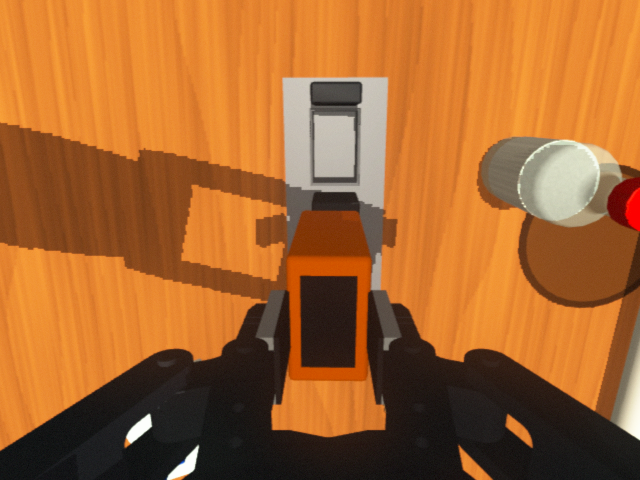

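View pics/w18z.png

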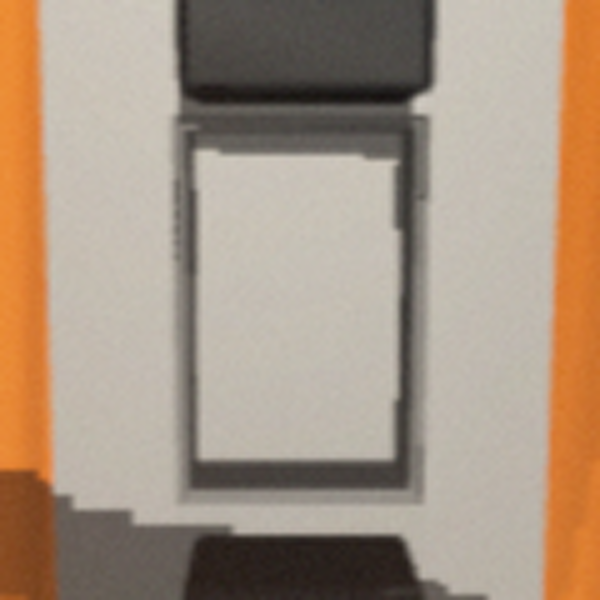

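```bash
python3 - <<'E'
from h import *
z=np.load("w18.npz");w={k:z[k] for k in z}
print("cam",(-w["R"].T@w["t"]).round(1))
def g(n,p,z):
    W=np.array([ray(w,((u+.5)/5-.5+275,(v+.5)/5-.5+85),z)[:2] for u,v in p]);print(n,W.round(1).tolist(),W.mean(0).round(1))
g("outer45",[(177,116),(428,116),(423,501),(180,501)],45)
for zz in(43,44): g("inner",[(187,130),(413,130),(411,489),(189,489)],zz)
g("floor",[(195,153),(398,153),(398,462),(195,462)],9)
g("upcheek edge",[(185,92),(430,92)],87)
g("midcheek",[(195,537),(408,537)],87)
g("st edges",[(40,0),(567,0),(545,560),(56,560)],45)
E
```

```text
cam [608.8  21.4 375.2]
outer45 [[594.1, 27.5], [631.9, 28.8], [634.2, -29.4], [595.8, -30.7]] [614.  -1.]
inner [[595.6, 25.6], [629.9, 26.7], [632.4, -27.9], [597.1, -29.0]] [613.7  -1.2]
inner [[595.6, 25.6], [629.8, 26.7], [632.3, -27.7], [597.1, -28.9]] [613.7  -1.1]
floor [[595.6, 22.4], [629.7, 23.5], [632.3, -28.3], [596.8, -29.4]] [613.6  -3. ]
upcheek edge [[597.0, 29.8], [629.0, 30.8]] [613.   30.3]
midcheek [[599.6, -29.0], [629.2, -28.0]] [614.4 -28.5]
st edges [[573.4, 43.3], [651.6, 45.9], [654.2, -38.2], [576.2, -40.8]] [613.9   2.5]
```

Emit:
{"name": "arm_command", "arguments": {"translation": [[0.014,0.25,0],[0.014,0.484,0],[0.014,0.484,-0.1],[0.014,0.484,-0.4],[0.014,0.484,-0.6],[0.014,0.484,-0.6],[0.014,0.484,-0.6],[0.014,0.484,-0.6]], "rotation": [[0,0,0],[0,0,0],[0,0,0],[0,0,0],[0,0,0],[0,0,0],[0,0,0],[0,0,0]]}}

```text
t: 35.05
tcp_pos: [615.4, -1.5, 149.4]
orientation: [2.184, 2.255, 0.003]
wrist_force: [-0.1, 0.7, -1.5]
opening: 0.327
```

```bash
python3 - <<'E'
from h import *
w=grab_frame("wrist");save(w,"w19")
s=get_state();print(s["wrist_force"],s["tcp_pos"],s["opening"],s["orientation"])
w=grab_frame("scene")
cv2.imwrite("pics/s19.png",cv2.resize(w["pixels"][180:310,200:360,::-1],None,fx=5,fy=4.6,interpolation=cv2.INTER_CUBIC))
E
```

```text
[-0.77575569 -0.00330548 -0.49295881] [615.30530749  -1.44257987 149.29866653] 0.3248663633289815 [2.18429625 2.25502079 0.00229616]
```

View pics/w19.png

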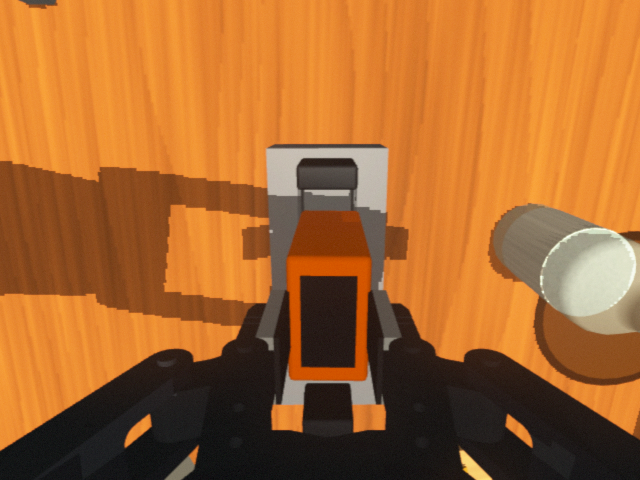

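View pics/s19.png

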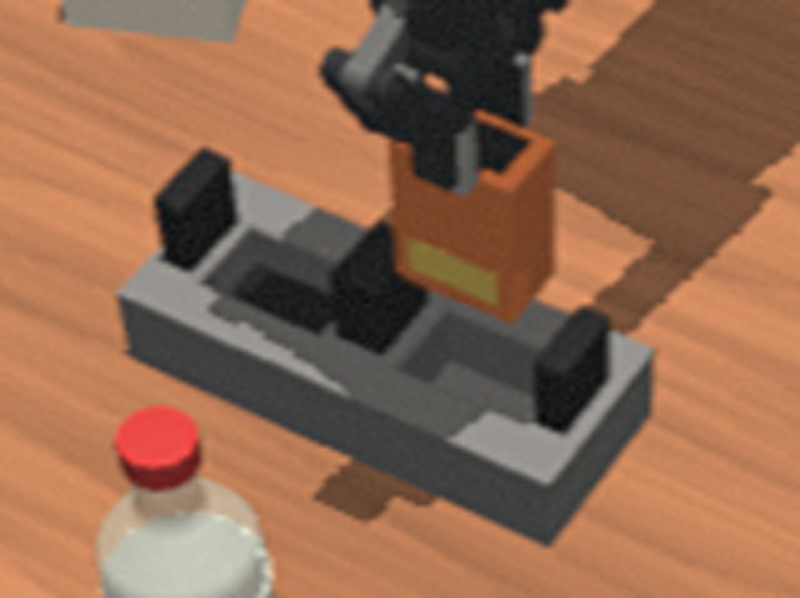

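Emit:
{"name": "arm_command", "arguments": {"translation": [[0,0,-0.15],[0,0,-0.35],[0,0,-0.48],[0,0,-0.48],[0,0,-0.48],[0,0,-0.48]], "rotation": [[0,0,0],[0,0,0],[0,0,0],[0,0,0],[0,0,0],[0,0,0]]}}

```text
t: 35.9
tcp_pos: [615.1, -1.3, 100.8]
orientation: [2.185, 2.256, 0.002]
wrist_force: [0.5, -0.5, -1.5]
opening: 0.326
```

```bash
python3 - <<'E'
from h import *
w=grab_frame("wrist");save(w,"w20")
s=get_state();print(s["wrist_force"],s["tcp_pos"],s["opening"],s["orientation"])
cv2.imwrite("pics/w20z.png",cv2.resize(w["pixels"][150:400,240:420,::-1],None,fx=3.2,fy=2.4,interpolation=cv2.INTER_CUBIC))
E
```

```text
[-0.44012177 -0.08251551 -1.12503937] [615.06854829  -1.29304726 100.81297131] 0.3287470547634186 [2.18462923e+00 2.25562096e+00 1.65218500e-03]
```

View pics/w20z.png

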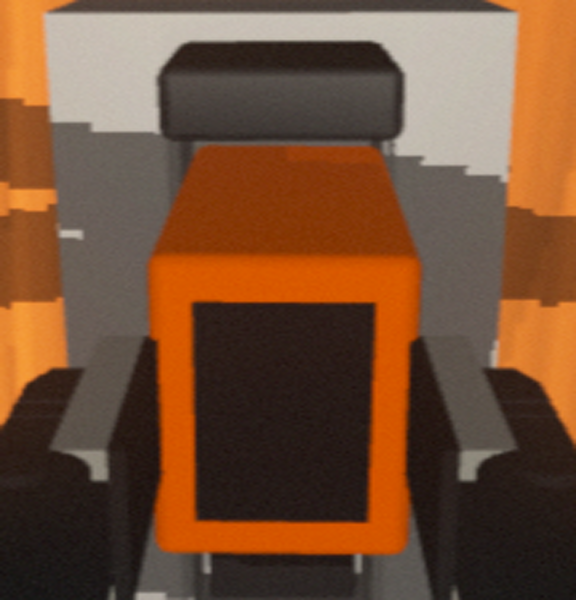

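Emit:
{"name": "arm_command", "arguments": {"translation": [[0,0,-0.04],[0,0,-0.08],[0,0,-0.12],[0,0,-0.12]], "rotation": [[0,0,0],[0,0,0],[0,0,0],[0,0,0]]}}

```text
t: 36.45
tcp_pos: [613.8, -1.1, 87.1]
orientation: [-2.185, -2.256, 0.001]
wrist_force: [-0.1, 0.5, -0.7]
opening: 0.321
```

Emit:
{"name": "arm_command", "arguments": {"translation": [[0,0,-0.05],[0,0,-0.1],[0,0,-0.1]], "rotation": [[0,0,0],[0,0,0],[0,0,0]]}}

```text
t: 36.83
tcp_pos: [613.7, -1.1, 77.0]
orientation: [-2.185, -2.256, 0.001]
wrist_force: [-0.8, -0.3, -0.4]
opening: 0.326
```

Emit:
{"name": "arm_command", "arguments": {"translation": [[0,0,-0.05],[0,0,-0.1],[0,0,-0.15],[0,0,-0.15]], "rotation": [[0,0,0],[0,0,0],[0,0,0],[0,0,0]]}}

```text
t: 37.33
tcp_pos: [613.7, -1.1, 62.1]
orientation: [-2.185, -2.256, 0.001]
wrist_force: [-0.1, 0.2, -1.1]
opening: 0.325
```

Moving freely, with the foot about 14 mm above the board and inside the bay. Now the last 5 mm, slowly.

Emit:
{"name": "arm_command", "arguments": {"translation": [[0,0,-0.015],[0,0,-0.03],[0,0,-0.04],[0,0,-0.04]], "rotation": [[0,0,0],[0,0,0],[0,0,0],[0,0,0]]}}

```text
t: 37.83
tcp_pos: [614.3, -1.2, 58.8]
orientation: [-2.186, -2.257, 0.0]
wrist_force: [-0.3, -0.0, -1.0]
opening: 0.325
```

Emit:
{"name": "arm_command", "arguments": {"translation": [[0,0,-0.01],[0,0,-0.015],[0,0,-0.015]], "rotation": [[0,0,0],[0,0,0],[0,0,0]]}}

```text
t: 38.2
tcp_pos: [614.4, -1.2, 57.4]
orientation: [2.186, 2.257, 0.0]
wrist_force: [-0.7, 0.0, -0.2]
opening: 0.326
```

Emit:
{"name": "arm_command", "arguments": {"translation": [[0,0,-0.005],[0,0,-0.01],[0,0,-0.01]], "rotation": [[0,0,0],[0,0,0],[0,0,0]]}}

```text
t: 38.58
tcp_pos: [614.7, -1.2, 57.3]
orientation: [2.185, 2.256, 0.001]
wrist_force: [-2.6, 0.7, 5.4]
opening: 0.324
```

Emit:
{"name": "arm_command", "arguments": {"translation": [[0,0,0.005],[0,0,0.005],[0,0,0.005],[0,0,0.005],[0,0,0.005]], "rotation": [[0,0,0],[0,0,0],[0,0,0],[0,0,0],[0,0,0]], "claw": 0.8}}

```text
t: 39.2
tcp_pos: [614.3, -1.2, 56.8]
orientation: [-2.186, -2.257, 0.0]
wrist_force: [-0.6, 0.2, 0.3]
opening: 0.797
```

Emit:
{"name": "arm_command", "arguments": {"translation": [[0,0,0.2],[0,0,0.5],[0,0,0.9],[0,0,1.0]], "rotation": [[0,0,0],[0,0,0],[0,0,0],[0,0,0]]}}

```text
t: 39.7
tcp_pos: [617.3, -1.6, 162.3]
orientation: [2.181, 2.252, 0.008]
wrist_force: [0.1, -0.9, -0.4]
opening: 0.799
```

Emit:
{"name": "arm_command", "arguments": {"translation": [[-0.2,0,0.4],[-0.5,0,0.7],[-0.8,0,0.7],[-0.8,0,0.7],[-0.8,0,0.7]], "rotation": [[0,0,0],[0,0,0],[0,0,0],[0,0,0],[0,0,0]]}}

```text
t: 40.33
tcp_pos: [534.7, -1.2, 226.7]
orientation: [2.186, 2.256, 0.0]
wrist_force: [-0.3, -0.6, 0.4]
opening: 0.803
```

```bash
python3 - <<'E'
from h import *
s=get_state();print(s["wrist_force"],s["tcp_pos"],s["opening"],s["t"])
w=grab_frame("scene");save(w,"s21")
b=w["pixels"][:,:,::-1].copy()
x0,y0=200,190
b=cv2.resize(b[y0:310,x0:360],None,fx=5,fy=5,interpolation=cv2.INTER_CUBIC)
c,s_=np.cos(.031),np.sin(.031)
for z,col in((89,(255,255,0)),(104,(0,0,255))):
    pts=[((proj(w,(614.3+c*a-s_*d,-1.2+s_*a+c*d,z))-[x0,y0]+.5)*5).astype(int) for a,d in((-15,-25),(15,-25),(15,25),(-15,25))]
    cv2.polylines(b,[np.array(pts)],True,col,1)
cv2.imwrite("pics/s21z.png",b)
for t in["cartridge_mid","scraper_mid"]:
    print(t,[(round(d["p"],2),world(w,d["xyz"]).round(1)) for d in nets.place_of(w,t)])
E
```

```text
[-0.31968454 -0.62874222  0.41378461] [534.67436404  -1.21235156 226.68146862] 0.8031376236924227 40.325
cartridge_mid [(0.98, array([617.2,  -5.7,  50.1]))]
scraper_mid [(0.77, array([ 471.6, -266.1,   83.9]))]
```

View pics/s21z.png

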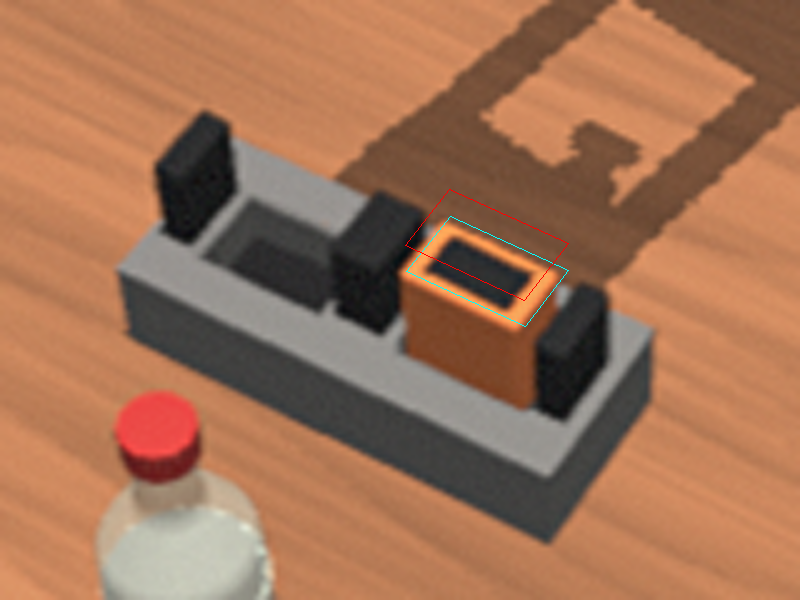

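View pics/s21.png

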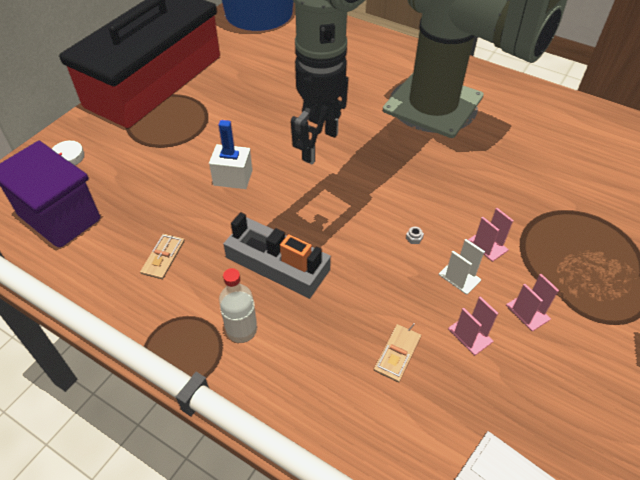

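The cartridge top lies on the cyan outline, which marks fully home (top at 89 mm). The red outline is where it would be standing on the stub. The scraper is upright in its caddy and the bystanders haven't moved.

```bash
python3 - <<'E'
from h import *
print(bot.close_job(), get_state()["t"])
E
```

```text
the job is handed in; nothing more can be done
the job is handed in; nothing more can be done
```

The new cartridge is seated upright in the clear bay (bay_a) and the scraper is back in its caddy. I handed the job in just after t = 40 s, with the gripper clear of everything.

- **Feeling the bays:** I tried bay_a first because it looked clear in the pictures. The blade touched down at a tip height of 9 mm, the bare floor, with about 9 N, so I didn't probe bay_b. The scraper then went back upright in its caddy.
- **Standing and regrasping:** I lifted the cartridge by its ends, stood it upright on the board and let go.
    - **First regrasp failed:** the gripper shut fully, and the pictures showed the fingers inside the cartridge's outline. I don't know why. The cartridge leaned slightly but stood upright again once I backed off.
    - **Second regrasp held:** I gripped about 7 mm lower and closed in stages.
- **Seating:** It went into bay_a freely, and contact came at a foot height of about 9 mm with about 5 N.

**Last checks:** In the final picture the cartridge's top matches the outline for fully home, not the one 15 mm higher. The network put its centre at 50 mm (49 expected), but about 3 mm off in x and 4–5 mm in y from where I released it; the picture did not show that offset. The scraper stands upright in its caddy. The traps, nut, bottle and pink cradles look unmoved by eye; I did not re-measure them.

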